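# Clip the sample caddies to their rings and wind the rest timer

## Robot

A 6-joint arm with a two-finger parallel gripper is mounted at the origin on the work surface. World frame = base frame: x ahead of the robot, y to its left, z up, the work surface at z = 0. Lengths are in m, angles in rad, forces in N, time in s.
With the tool pointing down it reaches from about 0.375 to 0.9 m from the base axis. Payload 3.1 kg.
Tool frame: the origin (TCP) lies midway between the tips of the shut fingers; the grasp point (between the pads) lies 19 mm behind it; x points along the fingers, z is the direction in which the jaws open and shut, and the axes are right-handed (so a half turn about x gives the same grasp; the last joint's range is limited). The gripper opens to 85 mm and grips with 20 to 120 N. Pads are 22 mm wide; open, the fingers measure 114 mm over their backs; the gripper's body (76 mm by 85 mm) begins 54 mm behind the grasp point. The pads swing forward as they close: fully open they stand 13 mm farther back than shut.
Start: joints at [0.975, 0.527, 1.433, -0, 1.181, -0.178], TCP at [0.254, 0.571, 0.204] pointing down, gripper open.
Joint ranges: [-3.08, 3.08], [-0.75, 2.2], [0.22, 2.44], [-1.43, 4.57], [0, 2.65], [-2.85, 2.85]. Speed limits (rad/s): [2.79, 2.79, 3.14, 3.14, 3.14, 3.14].

## Interface

Orientations are given as a unit quaternion [x, y, z, w].
In Python, from station import status, snapshot, camera_params, ticket gives the robot as it stands.
- The arm moves only by the tool arm_command, never from a script. Its argument "series" is a list that holds one entry, the list of rows, each a list of 4 numbers: the shift along the tool's x, y, z in mm, then the turn about the tool's x in rad. A call has 1 to 10 rows; each row shifts and turns the commanded pose from where the row before left it, along the tool's axes as they then stand; what a row does not reach is not made up. A row lasts 1/10 s, in which the tool goes at most 50 mm and 8.59 degrees, less where a joint would pass 70% of its speed; a pose out of reach is approached as far as the arm can. A call is refused whole if a number of a shift passes 50 or a number of a turn 0.15, either way. A call with a gripper value outside its range is refused whole. "jaw" is the opening in per cent of the stroke, from 0 (shut) to 100 (fully open), set as the call begins (left out, the last holds). The fingers move at their own pace and stop on an object; "force" is the grip in N (left out, the last holds). Time passes only in rows, so rows that do not move let the fingers close. It gives the time, the measured TCP pose, the force and the opening at its end, in the units of the state.
- status.sense(): the state, without advancing time (a new reading comes with each control period).
- snapshot(name): name is "scene" or "top"; returns the picture (384x512x3 uint8, red, green, blue); there is no depth.
- camera_params(name): a dict with "fovy" (degrees; the focal length in pixels is half the picture's height over the tangent of half this angle, whatever the lens; pixels are square), "cx", "cy" (the principal point, pixels), "k1" (the pictures are not rectified: a ray, as slopes to the right and down, at radius r is drawn at 1 + k1 r^2 times it, then the intrinsics apply), "extrinsics" (4x4, takes a point from camera to world coordinates). Camera axes: x right, y down, z forward; pixel columns grow to the right and rows downward; lengths in m; the calibration is good to about 2 mm. A picture is of the moment at which its call begins. camera_params takes no time and is no camera call.
- ticket.sign_off(): hands the job in, once; it reports no verdict.
The state is a dict: "t": time; "q": joint angles; "qd": joint speeds; "tau": joint torques, N m; "tcp_pos": TCP position; "tool_rot": TCP orientation; "force": force on the tool from outside, world axes, zero at the start; "ft_torque": the same for the moment, N m; "finger_gap": opening from 0.0 (shut) to 1.0 (fully open).
Only numpy, scipy, OpenCV 4.12 (cv2) and the standard library are available. Lean on these libraries where they do the work, as an engineer would, in place of code of your own. Each camera call takes 0.05 s, during which the arm holds its last target. There are 200 camera calls.

## Task

The mixed samples must now rest without being knocked over: push the snap hook of every sample caddy on the table onto the ring of the anchor plate of its own colour until the spring gate flicks shut behind the ring bar, and leave the caddies standing upright. Only when all of them are clipped in, wind the timer's key clockwise, in several part turns, fully up to its stop. Leave the beaker, the dropper bottle and the pot of swabs where they are.

Things in the scene. Friction and masses are not known exactly. Their poses are not given: they have to be found in the camera images.
- middle_red (a point): centre, half-way up (20 mm high), of the red block of the red sample caddy: loose, 0.13 to 0.25 kg, standing on the table (may be absent). Block 50 x 36 x 40 mm (x, y, z), grip it across its plain 36 mm width; a capped vial, radius 12.5 mm, stands on it up to 60 mm. Its +x axis points along the steel snap hook on its nose, which ends 71 mm ahead of this point
- hook_red (a point): inside the red caddy's hook, where the ring bar should end: 37 mm ahead (+x) of the block's centre, 13 mm above the table. The hook is a flat steel fork 9 to 17 mm above the table, 36 mm wide outside, arms 24 mm apart inside; pocket bottom 7 mm behind this point, gate 31 mm ahead. Axes as the block's; rigid with it
- gate_red (a joint): angle, rad, of the red caddy's brass spring gate, 4 mm thick, across the hook's mouth: 0 shut, up to 1.5 swung inwards (the only way), sprung to 0. Hinged on the +y arm. A bar entering between y = -7 and +4 mm (best -1) pushes it in with 1 to 5 N; it flicks shut once the bar's centre is less than 5 mm ahead of point hook_red
- ring_red (a point): centre of the near upright of the red anchor's ring, 13 mm up (hook height). Fixed: a red plate 5 mm thick, x = -6 to 64, y = -23 to 23 mm from here; on it a steel arch of 8 mm round bar, uprights at x = 0 and 54 mm, top 46 mm high. Push the hook onto this upright along this point's +x (away from the robot, under the arch), the caddy standing on the table before the plate
- middle_blue (a point): centre, half-way up (20 mm high), of the blue block of the blue sample caddy: loose, 0.13 to 0.25 kg, standing on the table (may be absent). Block 50 x 36 x 40 mm (x, y, z), grip it across its plain 36 mm width; a capped vial, radius 12.5 mm, stands on it up to 60 mm. Its +x axis points along the steel snap hook on its nose, which ends 71 mm ahead of this point
- hook_blue (a point): inside the blue caddy's hook, where the ring bar should end: 37 mm ahead (+x) of the block's centre, 13 mm above the table. The hook is a flat steel fork 9 to 17 mm above the table, 36 mm wide outside, arms 24 mm apart inside; pocket bottom 7 mm behind this point, gate 31 mm ahead. Axes as the block's; rigid with it
- gate_blue (a joint): angle, rad, of the blue caddy's brass spring gate, 4 mm thick, across the hook's mouth: 0 shut, up to 1.5 swung inwards (the only way), sprung to 0. Hinged on the +y arm. A bar entering between y = -7 and +4 mm (best -1) pushes it in with 1 to 5 N; it flicks shut once the bar's centre is less than 5 mm ahead of point hook_blue
- ring_blue (a point): centre of the near upright of the blue anchor's ring, 13 mm up (hook height). Fixed: a blue plate 5 mm thick, x = -6 to 64, y = -23 to 23 mm from here; on it a steel arch of 8 mm round bar, uprights at x = 0 and 54 mm, top 46 mm high. Push the hook onto this upright along this point's +x (away from the robot, under the arch), the caddy standing on the table before the plate
- middle_green (a point): centre, half-way up (20 mm high), of the green block of the green sample caddy: loose, 0.13 to 0.25 kg, standing on the table (may be absent). Block 50 x 36 x 40 mm (x, y, z), grip it across its plain 36 mm width; a capped vial, radius 12.5 mm, stands on it up to 60 mm. Its +x axis points along the steel snap hook on its nose, which ends 71 mm ahead of this point
- hook_green (a point): inside the green caddy's hook, where the ring bar should end: 37 mm ahead (+x) of the block's centre, 13 mm above the table. The hook is a flat steel fork 9 to 17 mm above the table, 36 mm wide outside, arms 24 mm apart inside; pocket bottom 7 mm behind this point, gate 31 mm ahead. Axes as the block's; rigid with it
- gate_green (a joint): angle, rad, of the green caddy's brass spring gate, 4 mm thick, across the hook's mouth: 0 shut, up to 1.5 swung inwards (the only way), sprung to 0. Hinged on the +y arm. A bar entering between y = -7 and +4 mm (best -1) pushes it in with 1 to 5 N; it flicks shut once the bar's centre is less than 5 mm ahead of point hook_green
- ring_green (a point): centre of the near upright of the green anchor's ring, 13 mm up (hook height). Fixed: a green plate 5 mm thick, x = -6 to 64, y = -23 to 23 mm from here; on it a steel arch of 8 mm round bar, uprights at x = 0 and 54 mm, top 46 mm high. Push the hook onto this upright along this point's +x (away from the robot, under the arch), the caddy standing on the table before the plate
- middle_yellow (a point): centre, half-way up (20 mm high), of the yellow block of the yellow sample caddy: loose, 0.13 to 0.25 kg, standing on the table (may be absent). Block 50 x 36 x 40 mm (x, y, z), grip it across its plain 36 mm width; a capped vial, radius 12.5 mm, stands on it up to 60 mm. Its +x axis points along the steel snap hook on its nose, which ends 71 mm ahead of this point
- hook_yellow (a point): inside the yellow caddy's hook, where the ring bar should end: 37 mm ahead (+x) of the block's centre, 13 mm above the table. The hook is a flat steel fork 9 to 17 mm above the table, 36 mm wide outside, arms 24 mm apart inside; pocket bottom 7 mm behind this point, gate 31 mm ahead. Axes as the block's; rigid with it
- gate_yellow (a joint): angle, rad, of the yellow caddy's brass spring gate, 4 mm thick, across the hook's mouth: 0 shut, up to 1.5 swung inwards (the only way), sprung to 0. Hinged on the +y arm. A bar entering between y = -7 and +4 mm (best -1) pushes it in with 1 to 5 N; it flicks shut once the bar's centre is less than 5 mm ahead of point hook_yellow
- ring_yellow (a point): centre of the near upright of the yellow anchor's ring, 13 mm up (hook height). Fixed: a yellow plate 5 mm thick, x = -6 to 64, y = -23 to 23 mm from here; on it a steel arch of 8 mm round bar, uprights at x = 0 and 54 mm, top 46 mm high. Push the hook onto this upright along this point's +x (away from the robot, under the arch), the caddy standing on the table before the plate
- key_wing (a point): centre of the flat steel wing of the timer's key: 36 mm long (own x), 10 mm thick (own y), 28 mm tall, centre 73 mm above the table, on the upright shaft in the middle of the fixed white round timer (radius 50 mm, top at 45 mm). The red pointer below it lies along this point's +x. Grip the wing from above across its thickness; it turns about the vertical through here
- key (a joint): how far the key is wound, rad: grows clockwise seen from above, 0 unwound to 6.0 at its stop (fully wound: the pointer stands in the green marks, the last of the ring of marks). It is sprung, a turn takes 0.06 to 0.1 N m, and it holds where it is let go
- beaker_mid (a point): centre of a loose glass beaker, radius 34 mm, 85 mm tall; a bystander
- dropper_mid (a point): centre of a loose amber dropper bottle, radius 18 mm, 75 mm tall; a bystander
- swabs_mid (a point): centre, 22 mm up, of a loose white pot of cotton swabs, radius 26 mm, pot 45 mm tall, swabs to 100 mm; a bystander
Mind the look-alikes: they are no part of the job. What is shaped like the part that bears key_wing but purple is not meant.

How it is judged:
By the outcome, as a careful person would: the job done as asked, in the order asked, and still so for the second after the job is handed in, with the robot touching nothing.
Of caddy_red, caddy_blue, caddy_green, caddy_yellow only 3 to 4 are there at a start; the rules pass over those that are not, and their reading is None.
At some moment in a run one of caddy_red, caddy_blue, caddy_green, caddy_yellow may be knocked a few centimetres aside while the robot is not near it.
Once in a run the grip may slacken for a moment while it holds something.
It also fails if it takes over 210 s, if anything falls off the work surface, if the arm or the gripper's body presses on something with over 40 N, if the wrist force passes 120 N, or if a joint passes its speed limit or range.

## Working session

There is one attempt and no reset: what is moved stays moved. The work goes in short steps, Python scripts to look and compute and a tool call to move; the robot and the scene stay as the last step left them, time stands still between calls to the robot, and variables do not carry over. Pictures are saved under pics/ and viewed, about 12 in all and at most 16, crops included, and the job is handed in when it is done.

Besides the shell and the picture viewer there is one more tool, called after "Emit:" as a command line: name --argument value ..., lists and objects as JSON in quotes. arm_command: Moves the arm, as the interface text tells. Its arguments: {"type":"object","properties":{"series":{"type":"array"},"jaw":{"type":"number"},"force":{"type":"number"}},"required":["series"]}

```bash
mkdir -p pics; ls; cat > h.py <<'E'
import numpy as np, cv2
from station import status, snapshot, camera_params, ticket
def cam(n):
    p=camera_params(n); f=192/np.tan(np.radians(p['fovy'])/2)
    return p,f,np.array([[f,0,p['cx']],[0,f,p['cy']],[0,0,1]]),np.array([p['k1'],0,0,0,0.])
def ray(n,uv):
    p,f,K,D=cam(n); E=np.array(p['extrinsics'])
    xy=cv2.undistortPoints(np.array(uv,float).reshape(-1,1,2),K,D).reshape(-1,2)
    d=np.c_[xy,np.ones(len(xy))]@E[:3,:3].T
    return E[:3,3],d
def onz(n,uv,z):
    o,d=ray(n,uv); return o+d*((z-o[2])/d[:,2])[:,None]
def proj(n,P):
    p,f,K,D=cam(n); E=np.linalg.inv(np.array(p['extrinsics']))
    r,_=cv2.Rodrigues(E[:3,:3]); return cv2.projectPoints(np.array(P,float).reshape(-1,1,3),r,E[:3,3],K,D)[0].reshape(-1,2)
def tri(uv1,uv2,a='scene',b='top'):
    o1,d1=ray(a,[uv1]);o2,d2=ray(b,[uv2]);d1=d1[0];d2=d2[0]
    s=np.linalg.lstsq(np.c_[d1,-d2],o2-o1,rcond=None)[0]
    A=o1+s[0]*d1;B=o2+s[1]*d2; return (A+B)/2,np.linalg.norm(A-B)
def grab(n,name):
    im=snapshot(n)[:,:,::-1].copy(); cv2.imwrite(f'pics/{name}.png',im); return im
E
python3 - <<'E'
from h import *
for n in('scene','top'):
    grab(n,n+'0'); print(camera_params(n))
print(status.sense())
E
```

```text
pics
{'fovy': 57.08603801212686, 'cx': 256.0179424948188, 'cy': 188.21641118881584, 'k1': -0.060357785826061536, 'extrinsics': array([[-0.65933433,  0.64644782, -0.38390553,  0.91172492],
       [ 0.75174809,  0.5584234 , -0.35076789,  0.34305522],
       [-0.01237131, -0.51987356, -0.85415364,  0.87970051],
       [ 0.        ,  0.        ,  0.        ,  1.        ]])}
{'fovy': 54.669966367555574, 'cx': 262.1708126474976, 'cy': 191.71014938459672, 'k1': -0.033601437238627206, 'extrinsics': array([[-0.02419577, -0.99132919,  0.12915495,  0.40970808],
       [-0.99957299,  0.02610694,  0.01312482,  0.02199958],
       [-0.01638285, -0.12878223, -0.99153756,  1.16430802],
       [ 0.        ,  0.        ,  0.        ,  1.        ]])}
{'t': 0.1, 'q': array([ 9.74501922e-01,  5.28370923e-01,  1.43378182e+00,  3.33957916e-06,
        1.18138261e+00, -1.78504212e-01]), 'qd': array([ 0.00117234, -0.00366119, -0.00267939,  0.00064174, -0.00105947,
        0.00108287]), 'tau': array([ 1.62274505e-04, -4.43303955e+01, -1.78585500e+01, -2.22736471e-04,
        3.79515768e-03,  3.00828981e-05]), 'tcp_pos': array([0.2531672 , 0.57067033, 0.20303048]), 'tool_rot': array([-0.38570539,  0.59345344,  0.385175  ,  0.59218628]), 'force': array([ 0.18111371, -0.3320853 , -0.99291326]), 'ft_torque': array([ 0.00864113, -0.00176228, -0.03130702]), 'finger_gap': 1.0000491477646714}
```

View pics/scene0.png

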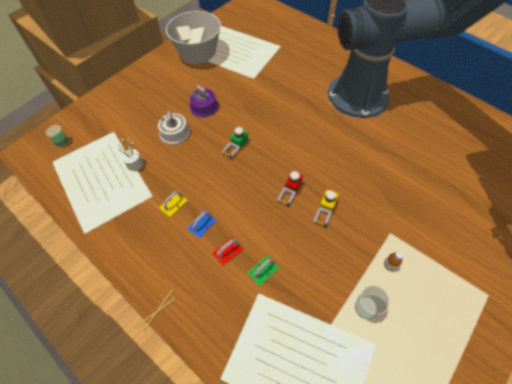

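View pics/top0.png

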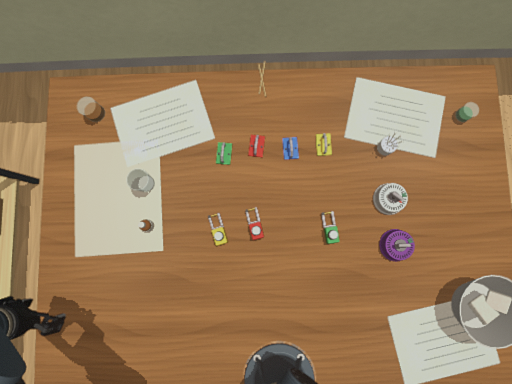

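```bash
python3 - <<'E'
from h import *
t=cv2.imread('pics/top0.png');s=cv2.imread('pics/scene0.png')
a=cv2.resize(t[130:255,200:350],None,fx=5,fy=4.8,interpolation=cv2.INTER_CUBIC)
a=cv2.resize(t[125:250,200:350],None,fx=4.8,fy=4.8,interpolation=cv2.INTER_CUBIC);cv2.imwrite('pics/c1.png',a)
b=[cv2.resize(t[175:270,355:435],(400,475),interpolation=cv2.INTER_CUBIC),cv2.resize(s[75:170,145:225],(400,475),interpolation=cv2.INTER_CUBIC)]
cv2.imwrite('pics/c2.png',np.hstack(b))
E
```

```text
(no output)
```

View pics/c1.png

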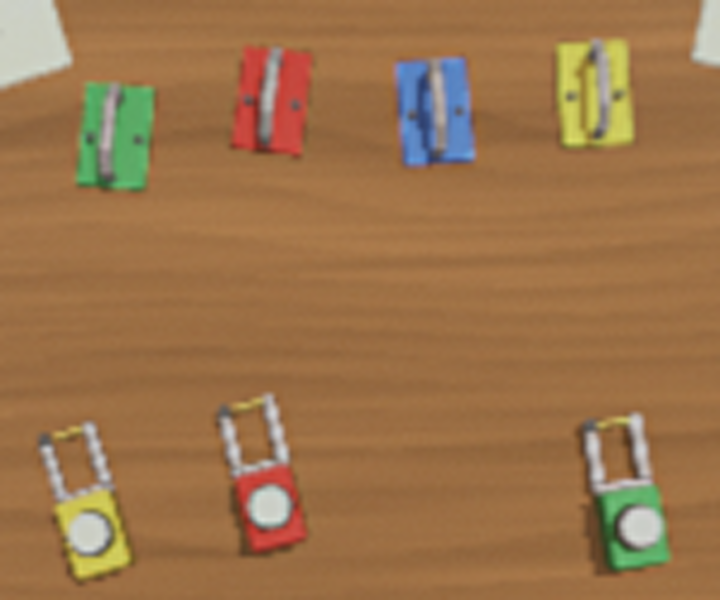

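View pics/c2.png

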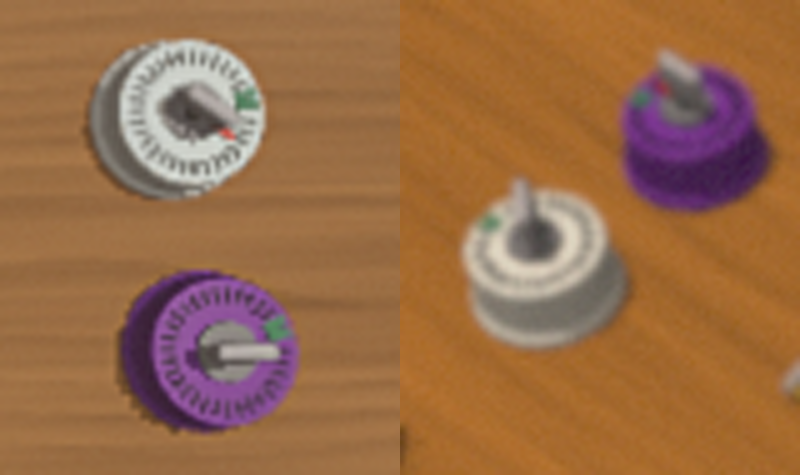

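```bash
cat > loc.py <<'E'
from h import *
H={'red':[(0,6),(174,180)],'green':[(50,80)],'yellow':[(24,34)],'blue':[(102,118)]}
def comps(im,c,smin=120,vmin=60):
    h=cv2.cvtColor(im,cv2.COLOR_BGR2HSV); m=np.zeros(im.shape[:2],np.uint8)
    for a,b in H[c]: m|=cv2.inRange(h,(a,smin,vmin),(b,255,255))
    n,l,st,ce=cv2.connectedComponentsWithStats(m)
    return [(st[i,4],ce[i],np.argwhere(l==i)[:,::-1].astype(float)) for i in range(1,n) if st[i,4]>25]
def hullc(P,n,z):
    # metric hull on plane z from pixel corners
    Q=np.vstack([P+[dx,dy] for dx in(-.5,.5) for dy in(-.5,.5)])
    W=onz(n,Q,z)[:,:2]*1000; hu=cv2.convexHull(W.astype(np.float32))
    M=cv2.moments(hu); r=cv2.minAreaRect(hu)
    return np.array([M['m10']/M['m00'],M['m01']/M['m00']]),r
E
python3 - <<'E'
from loc import *
for n in('top','scene'):
    im=cv2.imread(f'pics/{n}0.png')
    for c in H:
        for a,ce,P in comps(im,c):
            print(n,c,a,ce.round(1),*[ (z,*hullc(P,n,z/1000)) for z in (5,20)])
E
```

```text
top red 235 [256.5 145.9] (5, array([709.76154565,  52.76323602]), ((709.6839599609375, 53.139312744140625), (49.18439483642578, 73.17475891113281), 81.62715148925781)) (20, array([705.87923328,  52.36519016]), ((705.802734375, 52.73638153076172), (48.54800033569336, 72.22798156738281), 81.62713623046875))
top red 117 [256.1 230.9] (5, array([439.61555252,  59.67604024]), ((439.3248291015625, 59.71134567260742), (53.985755920410156, 40.01795959472656), 12.946365356445312)) (20, array([439.22858813,  59.1885538 ]), ((438.9415588378906, 59.22340393066406), (53.28722381591797, 39.500186920166016), 12.94637680053711))
top green 49 [226.6 150.3] (5, array([695.15096614, 147.58619037]), ((691.8899536132812, 146.9893341064453), (21.171985626220703, 58.161376953125), 80.12835693359375)) (20, array([691.45769605, 145.9612557 ]), ((688.2388916015625, 145.37213134765625), (20.898042678833008, 57.4088249206543), 80.12833404541016))
top yellow 231 [323.  144.4] (5, array([ 709.05175528, -162.09232308]), ((709.0965576171875, -161.65750122070312), (74.90442657470703, 51.226478576660156), 1.78872048
[... 3913 characters left out ...]
56), (226.39849853515625, 108.35812377929688), 27.66080665588379))
scene blue 5173 [464.6  65. ] (5, array([-421.76104839,  207.47990439]), ((-444.30694580078125, 204.1536865234375), (340.61041259765625, 490.2028503417969), 0.21757572889328003)) (20, array([-398.89346808,  209.80484522]), ((-421.052734375, 206.53561401367188), (334.7694091796875, 481.7964172363281), 0.2175801545381546))
scene blue 262 [202.3 224.9] (5, array([704.13100115, -52.05329713]), ((702.086669921875, -53.58783721923828), (70.78593444824219, 44.2628288269043), 0.9391392469406128)) (20, array([707.69098669, -45.27769149]), ((705.681640625, -46.785789489746094), (69.57225036621094, 43.503662109375), 0.9386734962463379))
```

```bash
cat >> loc.py <<'E'
def up(P): return P
def edge_rect(im,n,c,box,z,smin=90):
    # upsampled mask hull inside box (u0,v0,u1,v1)
    u0,v0,u1,v1=box;k=6
    s=cv2.resize(im[v0:v1,u0:u1],None,fx=k,fy=k,interpolation=cv2.INTER_CUBIC)
    h=cv2.cvtColor(s,cv2.COLOR_BGR2HSV); m=np.zeros(s.shape[:2],np.uint8)
    for a,b in H[c]: m|=cv2.inRange(h,(max(a-3,0),smin,50),(b+3,255,255))
    m=cv2.morphologyEx(m,cv2.MORPH_OPEN,np.ones((5,5)))
    cs=[q for q in cv2.findContours(m,cv2.RETR_EXTERNAL,cv2.CHAIN_APPROX_NONE)[0] if cv2.contourArea(q)>150]
    P=np.vstack(cs).reshape(-1,2); uv=(P+.5)/k-.5+[u0,v0]
    W=(onz(n,uv,z)[:,:2]*1000).astype(np.float32); hu=cv2.convexHull(W); M=cv2.moments(hu);r=cv2.minAreaRect(hu)
    w,hh,a=r[1][0],r[1][1],r[2]
    if hh>w: a+=90;w,hh=hh,w
    a=(a+90)%180-90
    hp=cv2.convexHull(uv.astype(np.float32));Mp=cv2.moments(hp)
    return np.array([M['m10'],M['m01']])/M['m00'],a,(round(w,1),round(hh,1)),np.array([Mp['m10'],Mp['m01']])/Mp['m00']
E
python3 - <<'E'
from loc import *
T=cv2.imread('pics/top0.png');S=cv2.imread('pics/scene0.png')
for c,bt,bs in[('red',(244,128,272,164),(208,234,248,268)),('green',(212,136,238,170),(245,254,284,288)),('yellow',(312,128,338,160),(156,190,192,220))]:
    A=edge_rect(T,'top',c,bt,.005);B=edge_rect(S,'scene',c,bs,.005);print('plate',c,A,B,tri(B[3],A[3]))
for c,bt,bs in[('red',(245,220,268,245),(280,168,308,194)),('green',(322,224,345,250),(226,124,256,152)),('yellow',(208,226,232,250),(316,190,344,216))]:
    A=edge_rect(T,'top',c,bt,.02,110);B=edge_rect(S,'scene',c,bs,.02,110);print('caddy',c,A,B,tri(B[3],A[3]))
    g={'red':(246,406),'yellow':(69,433),'green':(613,423)}[c]
    w=onz('top',[[(g[0]+.5)/4.8+199.5,(g[1]+.5)/4.8+124.5]],.013)[0]*1000
    d=w[:2]-A[0];print('   gate dist,yaw',np.hypot(*d),np.degrees(np.arctan2(d[1],d[0])))
# key: c2 pixel -> image ; top wing ends, scene wing
tw=lambda x,y:((x+.5)/5+354.5,(y+.5)/5+174.5); sw=lambda x,y:((x-400+.5)/5+144.5,(y+.5)/5+74.5)
print('timer top ctr T',onz('top',[tw(191,112)],.045)*1000,'S',onz('scene',[sw(535,245)],.045)*1000, tri(sw(535,245),tw(191,112)))
print(status.sense()['t'])
from scipy.spatial.transform import Rotation as R
print(R.from_quat(status.sense()['tool_rot']).as_matrix().round(3))
E
```

```text
plate red (array([710.36386114,  52.77704591]), -8.997673034667969, (72.8, 48.5), array([256.22253698, 145.56708952])) (array([711.83287742,  53.08607644]), -8.200538635253906, (71.9, 49.3), array([227.25563843, 250.6761235 ])) (array([0.71135932, 0.05252512, 0.00144791]), np.float64(0.0008829975220481426))
plate green (array([688.92789722, 157.71726771]), -6.527534484863281, (69.4, 45.7), array([223.5899622 , 153.01630503])) (array([690.61257109, 158.02083241]), -5.339118957519531, (68.4, 45.5), array([262.80172287, 270.20224431])) (array([0.68994231, 0.15778725, 0.00111119]), np.float64(0.0009245393445782034))
plate yellow (array([ 709.22298761, -161.96021969]), 0.9957036972045898, (74.0, 50.7), array([323.36153545, 144.09777551])) (array([ 712.7576449 , -159.67172889]), 0.526034414768219, (75.2, 52.1), array([172.93456142, 204.36428033])) (array([ 0.71131743, -0.16351351, -0.00278827]), np.float64(0.0008341584518799306))
caddy red (array([438.93858323,  59.36369684]), 13.810273170471191, (51.3, 39.5), array([255.88120111, 230.65313299])) (array([437.20919154,  57.7916907 ]), 13.72
[... 507 characters left out ...]
943332814))
   gate dist,yaw 68.89688045203374 6.3509905804681654
caddy yellow (array([425.22123533, 172.80138742]), 15.313346862792969, (51.6, 40.4), array([219.03851034, 236.03808171])) (array([419.64427498, 168.27881868]), 19.838632583618164, (62.2, 42.2), array([328.82677921, 199.56081579])) (array([0.42530147, 0.17099201, 0.02956934]), np.float64(0.001198012084987787))
   gate dist,yaw 67.89191902856207 13.65243648569393
timer top ctr T [[ 528.93793626 -358.34534268   45.        ]] S [[ 531.27750406 -357.8027596    45.        ]] (array([ 0.5296247 , -0.35982322,  0.04196242]), np.float64(0.0010926589790686723))
0.1
[[-0.001 -0.914  0.406]
 [-0.002  0.406  0.914]
 [-1.     0.    -0.002]]
```

```bash
cat > plan.py <<'E'
import sys,numpy as np
from station import status
from scipy.spatial.transform import Rotation as R
# args: x y z yaw(deg of caddy +x; jaw=yaw+90) in mm
s=status.sense(); M=R.from_quat(s['tool_rot']).as_matrix(); p=s['tcp_pos']*1000
jaw=np.degrees(np.arctan2(M[1,2],M[0,2]))
print('t',round(s['t'],2),'tcp',p.round(1),'yaw',round(jaw-90,2),'F',s['force'].round(1),'Tz',s['ft_torque'].round(3),'gap',round(s['finger_gap'],3),'q',s['q'].round(2))
if len(sys.argv)>1:
    x,y,z,yaw=map(float,sys.argv[1:5])
    d=M.T@(np.array([x,y,z])-p); turn=-np.radians((yaw+90-jaw+180)%360-180)
    a=np.radians(yaw); d2=np.array([x,y])-p[:2]
    print('shift tool now',d.round(1),'turn',turn.round(3),'| after turn y,z',(d2@[-np.cos(a),-np.sin(a)]).round(1),(d2@[-np.sin(a),np.cos(a)]).round(1))
E
python3 plan.py 439 59 120 12.5
```

```text
t 0.1 tcp [253.2 570.7 203. ] yaw -23.94 F [ 0.2 -0.3 -1. ] Tz [ 0.009 -0.002 -0.031] gap 1.0 q [ 0.97  0.53  1.43  0.    1.18 -0.18]
shift tool now [  83.6 -377.5 -392.1] turn -0.636 | after turn y,z -70.7 -539.8
```

Emit:
arm_command --series '[[[0,-20,-20,0],[6,-35,-36,0],[6,-35,-36,0],[6,-35,-36,0],[6,-35,-36,0],[6,-35,-36,0],[6,-35,-36,0],[6,-35,-36,0],[6,-35,-36,0],[6,-35,-36,0]]]' --jaw 75

```text
t: 1.1
tcp_pos: [0.4187, 0.1238, 0.1503]
tool_rot: [-0.385, 0.593, 0.385, 0.593]
force: [1.4, -0.1, -0.2]
finger_gap: 0.753
```

```bash
python3 plan.py 439 59 90 12.5
```

```text
t 1.1 tcp [418.7 123.8 150.3] yaw -23.93 F [ 1.4 -0.1 -0.2] Tz [ 0.001 -0.034 -0.007] gap 0.753 q [ 0.03  0.37  1.95  0.    0.83 -1.12]
shift tool now [ 60.3 -44.9 -51. ] turn -0.636 | after turn y,z -5.8 -67.6
```

Emit:
arm_command --series '[[[10,-21,-24,0],[10,-21,-24,0],[10,0,0,-0.13],[0,0,0,-0.13],[0,0,0,-0.13],[0,0,0,-0.13],[0,0,0,-0.116],[0,0,0,0],[0,0,0,0]]]'

```text
t: 2.0
tcp_pos: [0.4372, 0.0648, 0.1204]
tool_rot: [-0.551, 0.443, 0.551, 0.443]
force: [0.2, 0.1, -0.6]
finger_gap: 0.747
```

```bash
python3 - <<'E'
from h import *
grab('top','t1');grab('scene','s1')
from loc import *
for n,b in(('top',(245,220,268,245)),('scene',(280,168,308,194))):
    pass
E
python3 plan.py 439 59 8 12.5
```

```text
t 2.1 tcp [437.3  64.8 120.5] yaw 12.41 F [ 0.7  0.5 -1. ] Tz [-0.024  0.083 -0.07 ] gap 0.749 q [-0.11  0.43  1.96 -0.    0.75 -1.89]
shift tool now [112.5  -0.5  -6. ] turn -0.002 | after turn y,z -0.4 -6.0
```

Emit:
arm_command --series '[[[0,0,-6,0],[20,0,0,0],[25,0,0,0],[25,0,0,0],[25,0,0,0],[17,0,0,0],[0,0,0,0],[0,0,0,0]]]'

```text
t: 2.9
tcp_pos: [0.4387, 0.0586, 0.0085]
tool_rot: [-0.551, 0.443, 0.551, 0.443]
force: [0.3, -0.1, -0.7]
finger_gap: 0.752
```

Emit:
arm_command --series '[[[0,0,0,0],[0,0,0,0],[0,0,0,0],[0,0,0,0],[0,0,0,0],[0,0,0,0],[0,0,0,0],[0,0,0,0]]]' --jaw 0 --force 50

```text
t: 3.7
tcp_pos: [0.4395, 0.0587, 0.0098]
tool_rot: [0.552, -0.442, -0.551, -0.443]
force: [-0.7, -0.2, 5.1]
finger_gap: 0.387
```

```bash
python3 - <<'E'
from h import *
t=grab('top','t2')[120:260,200:350];s=grab('scene','s2')[150:300,200:350]
cv2.imwrite('pics/c3.png',np.hstack([cv2.resize(t,(400,373),interpolation=2),cv2.resize(s,(400,373),interpolation=2)]))
E
python3 plan.py 600 71 11 -8.6
```

```text
t 3.8 tcp [439.4  58.7   9.8] yaw 12.5 F [-0.6 -1.3  4.4] Tz [-0.013  0.034 -0.007] gap 0.391 q [-0.12  0.67  2.03 -0.    0.44 -1.91]
shift tool now [  -0.8 -159.4  -22.8] turn 0.368 | after turn y,z -156.9 36.1
```

View pics/c3.png

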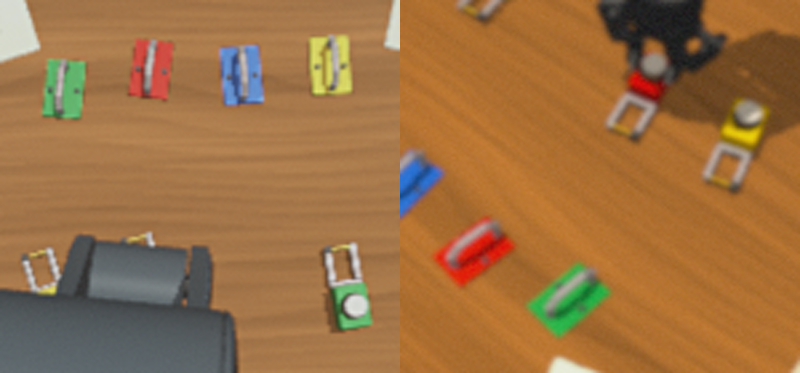

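Emit:
arm_command --series '[[[-6,0,0,0],[-2,0,0,0.123],[0,0,0,0.123],[0,0,0,0.123],[0,-20,5,0],[0,-30,7,0],[0,-30,7,0],[0,-30,7,0],[0,-30,7,0],[0,-16,3,0]]]'

```text
t: 4.8
tcp_pos: [0.6016, 0.0712, 0.0175]
tool_rot: [-0.462, 0.535, 0.46, 0.537]
force: [0.4, -0.1, -1.6]
finger_gap: 0.379
```

```bash
python3 plan.py 601.4 70.4 10.5 -8.6
```

```text
t 4.8 tcp [601.6  71.2  17.5] yaw -8.63 F [ 0.4 -0.1 -1.6] Tz [0.009 0.013 0.003] gap 0.379 q [-0.07  0.76  1.62  0.    0.77 -1.49]
shift tool now [ 7.   0.1 -0.8] turn -0.0 | after turn y,z 0.1 -0.8
```

Emit:
arm_command --series '[[[3,0,-1,0],[4,0,0,0],[1,0,0,0],[0,0,0,0]]]'

```text
t: 5.2
tcp_pos: [0.5967, 0.0699, 0.0098]
tool_rot: [-0.461, 0.536, 0.461, 0.536]
force: [-0.3, -0.7, 6.6]
finger_gap: 0.387
```

```bash
python3 plan.py 645.9 63.7 9 -8.6; python3 - <<'E'
from h import *
t=grab('top','t3')[125:225,210:310];s=grab('scene','s3')[200:280,180:280]
cv2.imwrite('pics/c4.png',np.hstack([cv2.resize(t,(400,400),interpolation=2),cv2.resize(s,(400,400),interpolation=2)]))
E
```

```text
t 5.2 tcp [596.7  69.9   9.8] yaw -8.64 F [-0.3 -0.7  6.6] Tz [0.064 0.061 0.067] gap 0.387 q [-0.07  0.77  1.63 -0.    0.75 -1.49]
shift tool now [  0.8 -49.6   1.2] turn -0.001 | after turn y,z -49.6 1.2
```

View pics/c4.png

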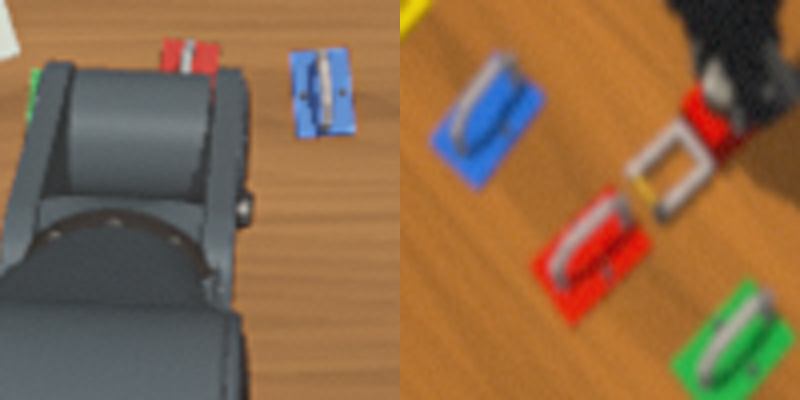

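Emit:
arm_command --series '[[[0,-6,1,0],[0,-6,0,0],[0,-6,0,0],[0,-6,0,0],[0,-6,0,0],[0,-6,0,0],[0,-5,0,0],[0,-4,0,0],[0,0,0,0]]]'

```text
t: 6.2
tcp_pos: [0.6374, 0.0653, 0.0098]
tool_rot: [-0.459, 0.538, 0.463, 0.534]
force: [-6.5, 1.7, 11.7]
finger_gap: 0.388
```

```bash
python3 plan.py 645.9 63.7 9.8 -8.6
```

```text
t 6.2 tcp [637.4  65.3   9.8] yaw -8.63 F [-6.5  1.7 11.7] Tz [0.343 1.126 0.096] gap 0.388 q [-0.07  0.8   1.51  0.    0.84 -1.49]
shift tool now [-0.1 -8.6 -0.3] turn -0.0 | after turn y,z -8.6 -0.3
```

Emit:
arm_command --series '[[[-0.5,-3,0,0],[0,-3,0,0],[0,-2,0,0],[0,0,0,0],[0,0,0,0]]]'

```text
t: 6.7
tcp_pos: [0.6465, 0.0636, 0.0099]
tool_rot: [-0.459, 0.538, 0.463, 0.535]
force: [-3.1, 0.7, 8.4]
finger_gap: 0.391
```

```bash
python3 plan.py 645.9 63.7 9.8 -8.6; python3 - <<'E'
from h import *
s=grab('scene','s4')[200:280,180:280]
cv2.imwrite('pics/c5.png',cv2.resize(s,(640,512),interpolation=2))
E
```

```text
t 6.7 tcp [646.5  63.6   9.9] yaw -8.63 F [-3.1  0.7  8.4] Tz [0.213 0.621 0.085] gap 0.391 q [-0.07  0.81  1.49  0.    0.85 -1.49]
shift tool now [0.1 0.6 0. ] turn -0.001 | after turn y,z 0.6 0.0
```

View pics/c5.png

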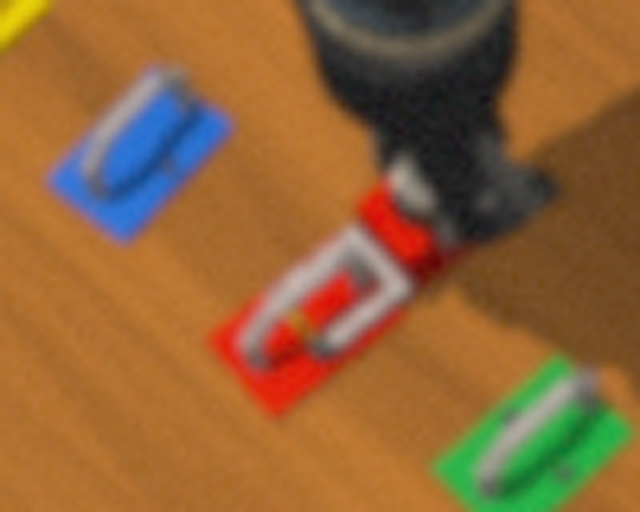

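Emit:
arm_command --series '[[[0,-1.5,0,0],[0,0,0,0],[0,0,0,0]]]'

```text
t: 7.05
tcp_pos: [0.6473, 0.0635, 0.0098]
tool_rot: [-0.459, 0.538, 0.463, 0.534]
force: [-5.3, 1.1, 9.9]
finger_gap: 0.391
```

```bash
python3 plan.py 645.9 63.7 9.8 -8.6
```

```text
t 7.05 tcp [647.3  63.5   9.8] yaw -8.63 F [-5.3  1.1  9.9] Tz [0.215 0.823 0.068] gap 0.391 q [-0.07  0.81  1.49  0.    0.85 -1.49]
shift tool now [0.1 1.4 0. ] turn -0.001 | after turn y,z 1.4 0.0
```

Emit:
arm_command --series '[[[0,0,0,0],[0,0,0,0],[0,0,0,0],[0,0,0,0],[-20,0,0,0],[-40,0,0,0],[-45,0,0,0],[-10,30,10,0],[0,45,15,0],[0,45,15,0]]]' --jaw 75

```text
t: 8.05
tcp_pos: [0.5391, 0.1206, 0.1247]
tool_rot: [-0.461, 0.536, 0.46, 0.537]
force: [-0.1, 0.3, -0.7]
finger_gap: 0.752
```

```bash
python3 plan.py 425 172 110 15; python3 - <<'E'
from h import *
t=grab('top','t6')[125:245,200:350];s=grab('scene','s6')[200:280,180:280]
cv2.imwrite('pics/c6.png',np.hstack([cv2.resize(t,(400,320),interpolation=2),cv2.resize(s,(400,320),interpolation=2)]))
from loc import *
T=cv2.imread('pics/top0.png');print(edge_rect(cv2.imread('pics/top0.png'),'top','yellow',(208,226,232,250),.02,110)[:3])
E
```

```text
t 8.05 tcp [539.1 120.6 124.7] yaw -8.72 F [-0.1  0.3 -0.7] Tz [-0.029 -0.016 -0.023] gap 0.752 q [ 0.02  0.54  1.69  0.    0.91 -1.4 ]
shift tool now [ 14.5 120.6  33.5] turn -0.414 | after turn y,z 96.9 79.2
(array([425.22123533, 172.80138742]), 15.313346862792969, (51.6, 40.4))
```

View pics/c6.png

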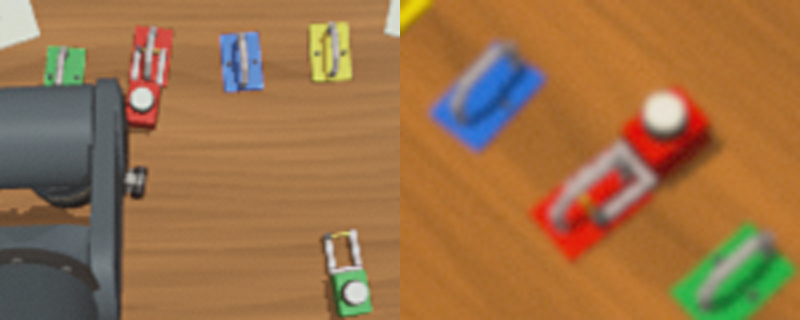

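Emit:
arm_command --series '[[[0,35,10,0],[0,45,12,0],[0,40,11,-0.138],[0,0,0,-0.138],[0,0,0,-0.138],[0,0,0,0]]]'

```text
t: 8.75
tcp_pos: [0.4262, 0.1712, 0.1242]
tool_rot: [0.562, -0.43, -0.561, -0.43]
force: [0.7, 0.7, 0.2]
finger_gap: 0.752
```

```bash
python3 plan.py 425 172 8.5 15; python3 - <<'E'
from loc import *
S=grab('scene','s7')
for n in('s0','s6','s7'):
    im=cv2.imread('pics/'+('scene0' if n=='s0' else n)+'.png')
    for c in('yellow','green'):
        for a,ce,P in comps(im,c):
            if 100<ce[1]<215 and ce[0]>200:print(n,c,a,ce.round(1))
E
```

```text
t 8.75 tcp [426.2 171.2 124.2] yaw 15.1 F [0.7 0.7 0.2] Tz [-0.002  0.025  0.009] gap 0.752 q [ 0.14  0.44  1.92 -0.    0.78 -1.7 ]
shift tool now [115.7   1.1   1.1] turn 0.002 | after turn y,z 1.0 1.1
s0 yellow 97 [327.4 202.9]
s0 green 127 [239.6 138.6]
s6 green 128 [239.6 138.6]
s7 yellow 95 [327.3 203.1]
s7 green 129 [239.6 138.6]
```

Emit:
arm_command --series '[[[20,1,1,0],[25,0,0,0],[25,0,0,0],[25,0,0,0],[18,0,0,0],[0,0,0,0],[0,0,0,0]]]'

```text
t: 9.5
tcp_pos: [0.4249, 0.1716, 0.0109]
tool_rot: [-0.561, 0.431, 0.561, 0.43]
force: [0.3, 0.1, 0.4]
finger_gap: 0.747
```

Emit:
arm_command --series '[[[0,0,0,0],[0,0,0,0],[0,0,0,0],[0,0,0,0],[0,0,0,0],[0,0,0,0],[0,0,0,0],[-4,0,0,0],[-4,0,0,0],[0,0,0,0]]]' --jaw 0 --force 60

```text
t: 10.5
tcp_pos: [0.4248, 0.1719, 0.0196]
tool_rot: [0.562, -0.43, -0.561, -0.43]
force: [0.1, 0.2, -2.2]
finger_gap: 0.224
```

```bash
python3 plan.py 530 173 18 1
```

```text
t 10.5 tcp [424.8 171.9  19.6] yaw 15.08 F [ 0.1  0.2 -2.2] Tz [-0.021  0.027  0.007] gap 0.224 q [ 0.14  0.65  1.99  0.    0.5  -1.69]
shift tool now [   1.7 -101.8  -26.3] turn 0.246 | after turn y,z -105.2 -0.7
```

```bash
python3 - <<'E'
from h import *
s=grab('scene','s8')[150:250,270:395];print(status.sense()['finger_gap'],status.sense()['force'])
cv2.imwrite('pics/c7.png',cv2.resize(s,(750,600),interpolation=2))
E
```

```text
0.22873179685931358 [ 0.36599776  0.27742223 -1.64899074]
```

View pics/c7.png

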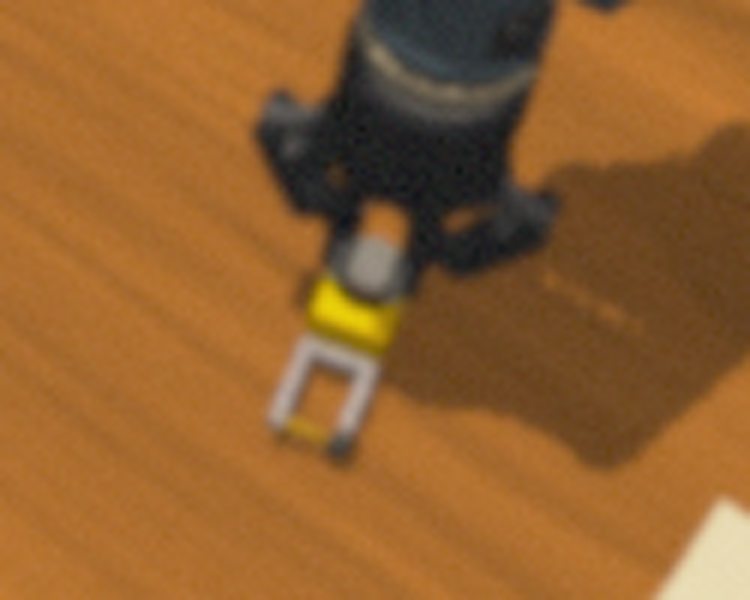

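Emit:
arm_command --series '[[[4,0,0,0],[4,0,0,0],[0,0,0,0],[0,0,0,0]]]'

```text
t: 10.95
tcp_pos: [0.4246, 0.1718, 0.0129]
tool_rot: [0.562, -0.43, -0.561, -0.43]
force: [-2.3, -0.8, 25.4]
finger_gap: 0.223
```

Emit:
arm_command --series '[[[0,0,0,0],[0,0,0,0],[0,0,0,0],[0,0,0,0],[0,0,0,0]]]' --jaw 75

```text
t: 11.45
tcp_pos: [0.4244, 0.1718, 0.0106]
tool_rot: [-0.561, 0.43, 0.561, 0.43]
force: [-0.0, -0.9, 0.2]
finger_gap: 0.754
```

```bash
python3 - <<'E'
from h import *
s=grab('scene','s9')[150:250,270:395];print(status.sense()['finger_gap'],status.sense()['force'])
a=cv2.imread('pics/scene0.png')[150:250,270:395]
cv2.imwrite('pics/c8.png',np.hstack([cv2.resize(q,(400,320),interpolation=2) for q in(a,s)]))
E
```

```text
0.7501387409882748 [ 0.03228919 -0.14524853  0.79798793]
```

View pics/c8.png

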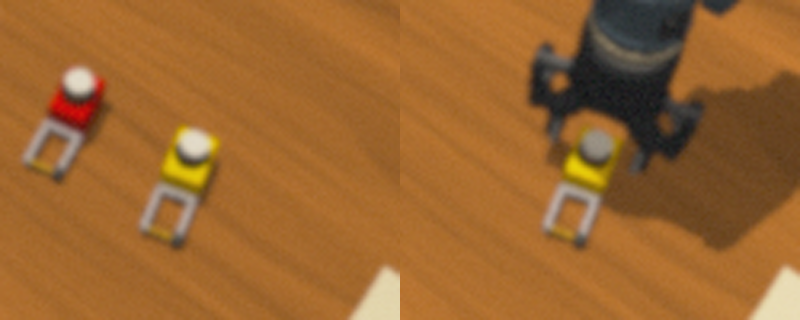

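Emit:
arm_command --series '[[[3,0,0,0],[3,0,0,0],[0,0,0,0],[0,0,0,0]]]'

```text
t: 11.9
tcp_pos: [0.4245, 0.1718, 0.0048]
tool_rot: [-0.561, 0.43, 0.561, 0.43]
force: [0.7, 0.4, 0.1]
finger_gap: 0.751
```

Emit:
arm_command --series '[[[0,0,0,0],[0,0,0,0],[0,0,0,0],[0,0,0,0],[0,0,0,0],[0,0,0,0],[0,0,0,0]]]' --jaw 0

```text
t: 12.6
tcp_pos: [0.4247, 0.1718, 0.0055]
tool_rot: [0.562, -0.43, -0.561, -0.43]
force: [0.4, 0.5, 5.4]
finger_gap: 0.399
```

```bash
python3 plan.py 530 173 18 1
```

```text
t 12.6 tcp [424.7 171.8   5.5] yaw 15.1 F [0.4 0.5 5.4] Tz [-0.01   0.07   0.051] gap 0.399 q [ 0.14  0.68  1.99 -0.    0.46 -1.69]
shift tool now [ -12.4 -102.   -26.3] turn 0.246 | after turn y,z -105.3 -0.6
```

Emit:
arm_command --series '[[[-5,0,0,0],[-4,0,0,0],[0,-10,0,0.123],[0,-20,0,0.123],[0,-30,0,0],[0,-30,0,0],[0,-10,-15,0],[0,-5,-25,0],[0,0,-30,0],[0,0,-30,0]]]'

```text
t: 13.6
tcp_pos: [0.5299, 0.0774, 0.0138]
tool_rot: [-0.504, 0.496, 0.505, 0.495]
force: [1.0, -0.1, -2.0]
finger_gap: 0.4
```

```bash
python3 plan.py 600 -161 14 1
```

```text
t 13.6 tcp [529.9  77.4  13.8] yaw 1.03 F [ 1.  -0.1 -2. ] Tz [0.04  0.052 0.022] gap 0.4 q [-0.06  0.71  1.79 -0.    0.64 -1.65]
shift tool now [  -0.3  -65.8 -239.6] turn 0.001 | after turn y,z -66.0 -239.6
```

Emit:
arm_command --series '[[[0,0,-32,0],[0,0,-32,0],[0,0,-32,0],[0,0,-32,0],[0,0,-32,0],[0,0,-32,0],[0,-20,-25,0],[0,-20,-14,0],[0,-20,0,0],[0,0,0,0]]]'

```text
t: 14.6
tcp_pos: [0.597, -0.153, 0.0142]
tool_rot: [0.505, -0.495, -0.503, -0.496]
force: [-1.0, -0.4, -1.5]
finger_gap: 0.401
```

```bash
python3 plan.py 600 -161 14 1; python3 - <<'E'
from loc import *
H['yellow']=[(25,33)]
for f,n,b in(('top0','top',(312,128,338,160)),('t6','top',(312,128,338,160)),('scene0','scene',(156,190,192,220)),('s6','scene',(156,190,192,220))):
    im=cv2.imread(f'pics/{f}.png')
    for sm in(130,160,190):print(f,sm,*edge_rect(im,n,'yellow',b,.005,sm)[:3])
E
```

```text
t 14.6 tcp [ 597.  -153.    14.2] yaw 0.94 F [-1.  -0.4 -1.5] Tz [-0.014  0.046  0.026] gap 0.401 q [-0.43  0.77  1.59  0.    0.78 -2.02]
shift tool now [ 0.2 -2.9 -8. ] turn -0.001 | after turn y,z -2.9 -8.0
top0 130 [ 709.058847 -161.934756] 1.218701720237732 (73.3, 50.0)
top0 160 [ 710.67221743 -154.88144831] -5.506675720214844 (47.1, 8.4)Traceback (most recent call last):
  File "<stdin>", line 5, in <module>
  File "loc.py", line 23, in edge_rect
    P=np.vstack(cs).reshape(-1,2); uv=(P+.5)/k-.5+[u0,v0]
      ~~~~~~~~~^^^^
    return _nx.concatenate(arrs, 0, dtype=dtype, casting=casting)
           ~~~~~~~~~~~~~~~^^^^^^^^^^^^^^^^^^^^^^^^^^^^^^^^^^^^^^^
ValueError: need at least one array to concatenate
```

Emit:
arm_command --series '[[[0,0,-4,0],[0,0,-4.5,0],[4,0,0,0],[4,0,0,0],[0.5,0,0,0],[0,0,0,0]]]'

```text
t: 15.2
tcp_pos: [0.594, -0.1598, 0.0056]
tool_rot: [-0.504, 0.496, 0.505, 0.495]
force: [-1.9, -0.6, 1.9]
finger_gap: 0.401
```

```bash
python3 plan.py 645 -161 6 1; python3 - <<'E'
from h import *
s=grab('scene','s10')[150:240,145:245]
cv2.imwrite('pics/c9.png',cv2.resize(s,(600,540),interpolation=2))
E
```

```text
t 15.2 tcp [ 594.  -159.8    5.6] yaw 1.01 F [-1.9 -0.6  1.9] Tz [-0.102  0.347  0.024] gap 0.401 q [-0.44  0.78  1.59 -0.    0.77 -2.03]
shift tool now [ -0.5 -50.9  -2.1] turn 0.0 | after turn y,z -50.9 -2.1
```

View pics/c9.png

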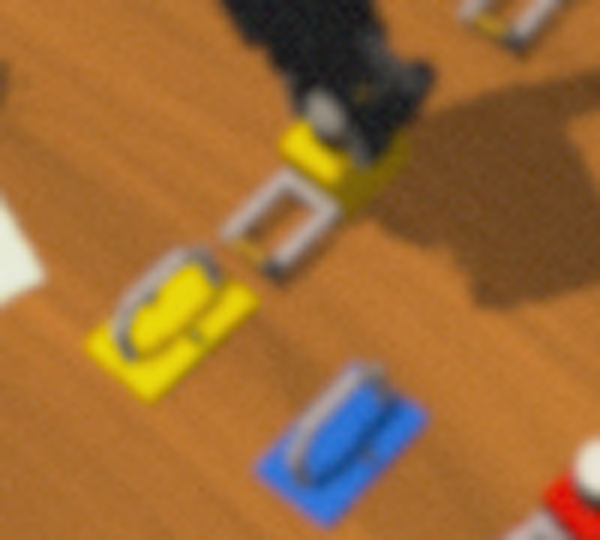

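```bash
python3 - <<'E'
from h import *
f=lambda x,y:((x+.5)/6+144.5,(y+.5)/6+149.5)
print(onz('scene',[f(252,254)],.013)*1000)
print('expected bar px',[((p-[144.5,149.5])*6).round() for p in proj('scene',[[.682,-.1613,.013],[.682,-.1613,.042],[.736,-.160,.008],[.736,-.160,.042]])])
E
```

```text
[[ 661.86691247 -155.54562119   13.        ]]
expected bar px [array([213., 275.]), array([201., 244.]), array([132., 357.]), array([115., 322.])]
```

Emit:
arm_command --series '[[[-0.3,-6,-2,0],[0,-6,0,0],[0,-6,0,0],[0,-6,0,0],[0,-6,0,0],[0,-6,0,0],[0,-5,0,0],[0,-4,0,0],[0,-2,0,0],[0,0,0,0]]]'

```text
t: 16.25
tcp_pos: [0.6428, -0.1614, 0.0056]
tool_rot: [0.505, -0.495, -0.504, -0.496]
force: [-0.0, -1.0, -2.6]
finger_gap: 0.397
```

```bash
python3 plan.py 645 -161 6 1
```

```text
t 16.25 tcp [ 642.8 -161.4    5.6] yaw 0.99 F [-0.  -1.  -2.6] Tz [ 0.02  -0.01   0.004] gap 0.397 q [-0.41  0.83  1.46  0.    0.85 -2.  ]
shift tool now [-0.4 -2.2  0.3] turn -0.0 | after turn y,z -2.2 0.3
```

Emit:
arm_command --series '[[[0,-2,0,0],[0,-1.5,0,0],[0,0,0,0],[0,0,0,0]]]'

```text
t: 16.65
tcp_pos: [0.6454, -0.1611, 0.0058]
tool_rot: [-0.504, 0.496, 0.504, 0.496]
force: [-0.0, 1.0, -1.0]
finger_gap: 0.393
```

```bash
python3 plan.py 645 -161 6 1; python3 - <<'E'
from h import *
s=grab('scene','s11')[160:240,150:230]
cv2.imwrite('pics/c10.png',cv2.resize(s,(560,560),interpolation=2))
E
```

```text
t 16.65 tcp [ 645.4 -161.1    5.8] yaw 0.98 F [-0.  1. -1.] Tz [ 0.053 -0.061  0.04 ] gap 0.393 q [-0.41  0.83  1.45  0.    0.86 -2.  ]
shift tool now [-0.2  0.4  0.1] turn -0.0 | after turn y,z 0.4 0.1
```

View pics/c10.png

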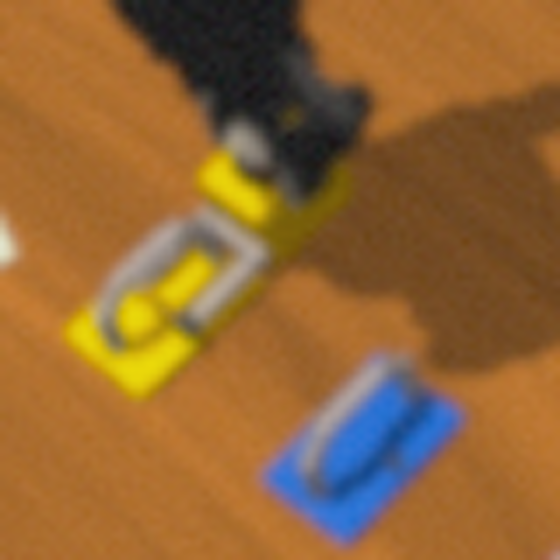

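Emit:
arm_command --series '[[[0,-1.5,0,0],[0,0,0,0],[0,0,0,0]]]'

```text
t: 17.0
tcp_pos: [0.647, -0.1611, 0.0058]
tool_rot: [0.504, -0.496, -0.504, -0.496]
force: [0.0, -0.2, -1.7]
finger_gap: 0.399
```

Emit:
arm_command --series '[[[0,0,0,0],[0,0,0,0],[0,0,0,0],[0,0,0,0],[-20,0,0,0],[-40,0,0,0],[-45,0,0,0],[0,45,0,0],[0,45,0,0],[0,45,0,0]]]' --jaw 75

```text
t: 18.0
tcp_pos: [0.5108, -0.1633, 0.1116]
tool_rot: [0.505, -0.495, -0.504, -0.496]
force: [-0.7, -1.1, -1.2]
finger_gap: 0.751
```

```bash
python3 plan.py 420 -171 110 6.5; python3 - <<'E'
from h import *
t=grab('top','t12');s=grab('scene','s12')
T=t[125:165,245:345];S=s[190:270,160:260]
cv2.imwrite('pics/c11.png',np.hstack([cv2.resize(t[125:185,240:345],(400,229),interpolation=2),cv2.resize(s[185:265,160:260],(286,229),interpolation=2)]))
from loc import *
for a,ce,P in comps(s,'green'):print(a,ce.round(1))
E
```

```text
t 18.0 tcp [ 510.8 -163.3  111.6] yaw 1.03 F [-0.7 -1.1 -1.2] Tz [-0.015  0.019 -0.035] gap 0.751 q [-0.52  0.54  1.74 -0.    0.86 -2.11]
shift tool now [ 1.4 91.  -6. ] turn -0.095 | after turn y,z 91.1 2.7
135 [239.1 138.4]
311 [263.2 271.7]
```

View pics/c11.png

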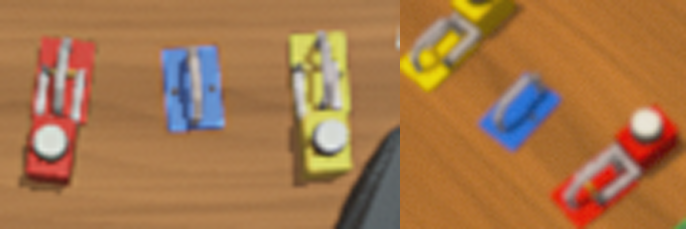

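Emit:
arm_command --series '[[[0,45,-3,0],[0,46,-3,0],[0,0,0,-0.095],[0,0,0,0],[0,0,0,0]]]'

```text
t: 18.6
tcp_pos: [0.4228, -0.172, 0.1113]
tool_rot: [0.528, -0.472, -0.526, -0.472]
force: [0.9, -1.0, 0.3]
finger_gap: 0.752
```

```bash
python3 plan.py 420 -171 5 6.5; python3 - <<'E'
from loc import *
s=grab('scene','s13')
for f in('scene0','s12','s13'):
    im=cv2.imread(f'pics/{f}.png')
    for a,ce,P in comps(im,'green'):print(f,a,ce.round(1),P.min(0),P.max(0))
E
```

```text
t 18.6 tcp [ 422.8 -172.   111.3] yaw 6.32 F [ 0.9 -1.   0.3] Tz [ 0.009 -0.02  -0.035] gap 0.752 q [-0.63  0.46  1.94  0.    0.74 -2.31]
shift tool now [106.3   2.9   1.5] turn -0.003 | after turn y,z 2.6 1.3
scene0 127 [239.6 138.6] [231. 131.] [246. 145.]
scene0 312 [263.2 271.8] [249. 257.] [277. 284.]
s12 135 [239.1 138.4] [231. 131.] [246. 145.]
s12 311 [263.2 271.7] [249. 257.] [277. 284.]
s13 125 [239.5 138.8] [231. 132.] [246. 145.]
s13 290 [263.2 272.7] [249. 264.] [277. 284.]
```

Green is unmoved. Descend and grip low.

Emit:
arm_command --series '[[[20,2.5,1,0],[25,0,0,0],[25,0,0,0],[25,0,0,0],[11,0,0,0],[0,0,0,0],[0,0,0,0]]]'

```text
t: 19.35
tcp_pos: [0.4192, -0.1705, 0.005]
tool_rot: [0.528, -0.471, -0.527, -0.471]
force: [-0.1, 0.7, 0.6]
finger_gap: 0.749
```

Emit:
arm_command --series '[[[0,0,0,0],[0,0,0,0],[0,0,0,0],[0,0,0,0],[0,0,0,0],[0,0,0,0],[0,0,0,0]]]' --jaw 0

```text
t: 20.05
tcp_pos: [0.4192, -0.1707, 0.0062]
tool_rot: [0.528, -0.471, -0.526, -0.471]
force: [0.6, 0.2, 6.1]
finger_gap: 0.396
```

```bash
python3 plan.py 510 -171 14 -6
```

```text
t 20.05 tcp [ 419.2 -170.7    6.2] yaw 6.41 F [0.6 0.2 6.1] Tz [ 0.207 -0.001 -0.002] gap 0.396 q [-0.63  0.68  2.01  0.    0.45 -2.32]
shift tool now [ -7.6 -90.2 -10.5] turn 0.217 | after turn y,z -90.3 9.2
```

Emit:
arm_command --series '[[[-5,0,0,0],[-4,0,0,0],[0,-10,0,0.109],[0,-20,0,0.108],[0,-25,0,0],[0,-20,10,0],[0,0,25,0],[0,0,32,0],[0,0,32,0],[0,0,32,0]]]'

```text
t: 21.05
tcp_pos: [0.5066, -0.0423, 0.014]
tool_rot: [-0.473, 0.526, 0.473, 0.526]
force: [0.2, -0.5, -2.6]
finger_gap: 0.394
```

Emit:
arm_command --series '[[[0,0,32,0],[0,0,32,0],[0,0,32,0],[0,0,32,0],[0,0,32,0],[0,0,32,0],[0,0,15,0],[0,0,0,0]]]'

```text
t: 21.85
tcp_pos: [0.5284, 0.1641, 0.014]
tool_rot: [-0.474, 0.525, 0.474, 0.525]
force: [0.4, -0.2, -1.2]
finger_gap: 0.39
```

```bash
python3 plan.py 577 170.8 15 -6
```

```text
t 21.85 tcp [528.4 164.1  14. ] yaw -5.82 F [ 0.4 -0.2 -1.2] Tz [-0.016  0.063 -0.011] gap 0.39 q [ 0.1   0.72  1.75  0.    0.67 -1.37]
shift tool now [ -1.  -47.7  11.6] turn 0.003 | after turn y,z -47.7 11.7
```

Emit:
arm_command --series '[[[0,-16,4,0],[0,-16,4,0],[0,-16,3.7,0.003],[4,0,0,0],[4,0,0,0],[0,0,0,0]]]'

```text
t: 22.45
tcp_pos: [0.5769, 0.1677, 0.0062]
tool_rot: [-0.472, 0.527, 0.472, 0.526]
force: [0.2, -1.6, 2.7]
finger_gap: 0.396
```

```bash
python3 plan.py 624.3 165.8 6 -6; python3 - <<'E'
from h import *
s=grab('scene','s14')[220:300,230:330]
cv2.imwrite('pics/c12.png',cv2.resize(s,(600,480),interpolation=2))
print('expected bar/hookmid px',((proj('scene',[[.661,.1609,.013],[.661,.1609,.042]])-[229.5,219.5])*6).round())
E
```

```text
t 22.45 tcp [576.9 167.7   6.2] yaw -6.2 F [ 0.2 -1.6  2.7] Tz [-0.336 -0.184  0.007] gap 0.396 q [ 0.1   0.77  1.63 -0.    0.74 -1.36]
shift tool now [  0.2 -47.3   3.2] turn -0.004 | after turn y,z -47.3 3.0
expected bar/hookmid px [[251. 250.]
 [253. 227.]]
```

View pics/c12.png

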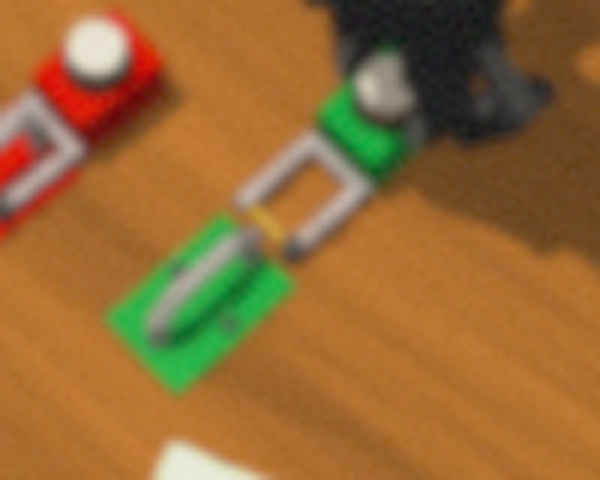

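Emit:
arm_command --series '[[[-0.3,-2,3,0],[0,-6,0,0],[0,-6,0,0],[0,-6,0,0],[0,-6,0,0],[0,-6,0,0],[0,-6,0,0],[0,-5,0,0],[0,-3,0,0],[0,0,0,0]]]'

```text
t: 23.5
tcp_pos: [0.6217, 0.1677, 0.0062]
tool_rot: [-0.471, 0.527, 0.473, 0.525]
force: [-3.1, 0.9, 5.1]
finger_gap: 0.394
```

```bash
python3 plan.py 624.3 165.8 6 -6
```

```text
t 23.5 tcp [621.7 167.7   6.2] yaw -6.18 F [-3.1  0.9  5.1] Tz [0.079 0.387 0.058] gap 0.394 q [ 0.09  0.81  1.51  0.    0.83 -1.37]
shift tool now [ 0.2 -2.8 -1.6] turn -0.003 | after turn y,z -2.7 -1.6
```

Emit:
arm_command --series '[[[0,-2,-1,0],[0,-2,0,0],[0,-0.5,0,0],[0,0,0,0],[0,0,0,0]]]'

```text
t: 24.0
tcp_pos: [0.6244, 0.1665, 0.0063]
tool_rot: [-0.471, 0.528, 0.474, 0.525]
force: [-4.8, 1.7, 7.2]
finger_gap: 0.394
```

Emit:
arm_command --series '[[[0,0,0,0],[0,0,0,0],[0,0,0,0],[0,0,0,0],[-20,0,0,0],[-40,0,0,0],[-45,0,0,0],[-20,40,0,0],[0,45,0,0],[0,45,-10,0]]]' --jaw 75

```text
t: 25.0
tcp_pos: [0.4973, 0.1702, 0.1322]
tool_rot: [-0.473, 0.525, 0.472, 0.527]
force: [-0.4, -0.4, 0.4]
finger_gap: 0.749
```

```bash
python3 plan.py 530 -359 150 0
```

```text
t 25.0 tcp [497.3 170.2 132.2] yaw -6.15 F [-0.4 -0.4  0.4] Tz [-0.015 -0.034  0.013] gap 0.749 q [ 0.12  0.5   1.75  0.    0.89 -1.35]
shift tool now [ -18.1  -89.3 -522.6] turn -0.107 | after turn y,z -32.7 -529.2
```

Emit:
arm_command --series '[[[-5,0,-30,0],[-5,0,-45,0],[-5,0,-45,0],[0,0,-45,0],[0,0,-45,0],[0,0,-45,0],[0,0,-45,0],[0,0,-45,0],[0,0,-45,0],[0,0,-30,0]]]'

```text
t: 26.0
tcp_pos: [0.4523, -0.2515, 0.1463]
tool_rot: [-0.472, 0.527, 0.471, 0.527]
force: [0.9, -0.5, 0.7]
finger_gap: 0.751
```

```bash
python3 plan.py 530 -359 150 0; python3 - <<'E'
from h import *
t=grab('top','t15');s=grab('scene','s15')
r=lambda q:cv2.resize(q,(260,260),interpolation=2)
# per clip crops: top row top view, bottom row scene view
C=[(.66,.06),(.64,.16),(.66,-.161)]
o=[]
for n,im,w in(('top',t,15),('scene',s,18)):
    row=[]
    for x,y in C:
        u,v=proj(n,[[x+.02,y,.013]])[0].round().astype(int); row.append(r(im[v-w:v+w,u-w:u+w]))
    o.append(np.hstack(row))
cv2.imwrite('pics/c13.png',np.vstack(o))
from loc import *
for c in('red','green','yellow'):
    for a,ce,P in comps(t,c):print(c,a,ce.round(1),onz('top',[ce],.02).round(3))
E
```

```text
t 26.0 tcp [ 452.3 -251.5  146.3] yaw -6.31 F [ 0.9 -0.5  0.7] Tz [ 0.031 -0.018  0.026] gap 0.751 q [-0.72  0.47  1.76 -0.    0.91 -2.18]
shift tool now [ -3.4 -89.  -98.3] turn -0.11 | after turn y,z -77.7 -107.5
red 36 [252.3 138.4] [[0.73  0.064 0.02 ]]
red 229 [255.9 155.9] [[0.673 0.054 0.02 ]]
green 43 [221.5 174. ] [[0.618 0.163 0.02 ]]
yellow 178 [323.6 144.7] [[ 0.703 -0.16   0.02 ]]
yellow 61 [325.8 166.7] [[ 0.632 -0.164  0.02 ]]
```

View pics/c13.png

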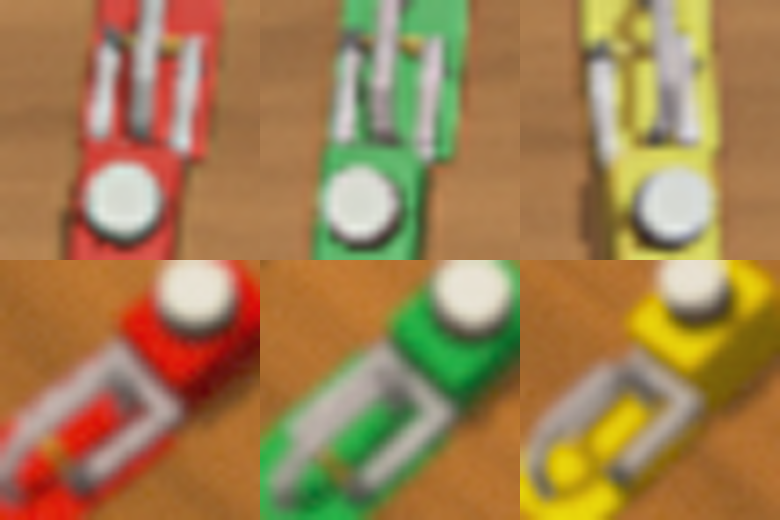

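```bash
python3 - <<'E'
from h import *
for n,A,B in(('top','top0','t15'),('scene','scene0','s15')):
    a=cv2.imread(f'pics/{A}.png').astype(float);b=cv2.imread(f'pics/{B}.png').astype(float)
    for c,(x,y,yaw) in dict(red=(682.4,57.2,-8.6),green=(661,160.9,-6),yellow=(682,-161.3,1)).items():
        for lat in(7,-6):
            k=np.radians(yaw);u=np.array([np.cos(k),np.sin(k)]);v=np.array([-u[1],u[0]])
            P=[[*((np.array([x,y])+s*u+lat*v)/1000),.013] for s in range(8,46,3)]
            uv=proj(n,P).astype(np.float32)
            g=lambda im:cv2.remap(im.astype(np.float32),uv[:,None,0],uv[:,None,1],1).reshape(-1,3)
            d=g(b)-g(a);print(n,c,lat,np.abs(d).sum(1).round().astype(int))
E
```

```text
top red 7 [12 11  9 13 20 26 17 28 65 59 27 26 27]
top red -6 [17 19 19 18 14  4 19 76 99 92 37 24 24]
top green 7 [21 20 21 27 30 28 29 34 39 46 34 33 30]
top green -6 [ 25  19  13  15  27  22   3  66 114  92  59  26  24]
top yellow 7 [23 23 24 24 24 25 10 16 82 24 24 32 27]
top yellow -6 [25 18  8 19 28 32 30 31 36 36 30 35 32]
scene red 7 [ 76  87  85  77  85  89  76  82 124 111  49  30  16]
scene red -6 [ 8 11 11 15 13  5 16 37 60 48 29 17 16]
scene green 7 [31 45 29 31 35 29 30 59 89 97 56 29 11]
scene green -6 [23 31 29 24 26 26 19 22 34 33 19 14 18]
scene yellow 7 [44 39 28 30 30 23 12 20 53 51 22 11 21]
scene yellow -6 [136 135 138 145 146 146 149 140 123  84  19   8  15]
```

```bash
python3 - <<'E'
from loc import *
for n,f,b in(('top','top0',(370,180,412,216)),('scene','scene0',(152,108,196,146))):
    im=cv2.imread(f'pics/{f}.png');u0,v0,u1,v1=b;k=6
    s=cv2.resize(im[v0:v1,u0:u1],None,fx=k,fy=k,interpolation=2).astype(int);B,G,R=s[...,0],s[...,1],s[...,2]
    for nm,m in(('red',(R-np.maximum(G,B)>45)),('green',(G-np.maximum(R,B)>25))):
        n_,l,st,ce=cv2.connectedComponentsWithStats(m.astype(np.uint8))
        for i in range(1,n_):
            if st[i,4]>20:
                uv=(ce[i]+.5)/k-.5+[u0,v0];w=onz(n,[uv],.047)[0]*1000;d=w[:2]-[530,-358.3]
                print(n,nm,st[i,4],uv.round(1),w.round(1),'r',np.hypot(*d).round(1),'ang',np.degrees(np.arctan2(d[1],d[0])).round(1))
    # white disc: ellipse of bright low-sat pixels
    m=((s.min(2)>140)&(s.max(2)-s.min(2)<45)).astype(np.uint8)
    c=max(cv2.findContours(m,0,1)[0],key=cv2.contourArea);h=cv2.convexHull(c);W=onz(n,(h.reshape(-1,2)+.5)/k-.5+[u0,v0],.045)[:,:2]*1000
    print(n,'disc',cv2.minEnclosingCircle(W.astype(np.float32)),cv2.fitEllipse(W.astype(np.float32)))
for a in(-120,-130,-110):
    k=np.radians(a);e=18*np.array([np.cos(k),np.sin(k)])
    P=[[.530+s*e[0]/1000,-.3583+s*e[1]/1000,z] for z in(.087,.059) for s in(-1,1)]
    print(a,'c2 top',((proj('top',P)-[354.5,174.5])*5).round(),'c2 scene',((proj('scene',P)-[144.5,74.5])*5+[400,0]).round())
E
```

```text
top red 3154 [385.6 185.7] [ 563.9 -338.2   47. ] r 39.4 ang 30.8
top red 40 [401.9 181.8] [ 574.6 -388.7   47. ] r 53.9 ang -34.3
top red 38 [405.9 181.9] [ 573.8 -400.7   47. ] r 61.0 ang -44.1
top red 22 [369.8 184.8] [ 567.6 -290.4   47. ] r 77.6 ang 61.0
top red 63 [409.8 185. ] [ 564.1 -412.1   47. ] r 63.7 ang -57.6
top red 98 [407.3 185.5] [ 562.7 -404.2   47. ] r 56.3 ang -54.5
top red 90 [372.7 186.2] [ 563.2 -298.9   47. ] r 68.0 ang 60.8
top red 55 [370.  189.6] [ 553.  -290.2   47. ] r 71.9 ang 71.3
top red 31 [410.9 190.1] [ 548.3 -414.3   47. ] r 58.9 ang -71.9
top red 172 [408.9 196.7] [ 528.4 -406.6   47. ] r 48.3 ang -91.9
top red 186 [400.  201.3] [ 515.1 -378.6   47. ] r 25.2 ang -126.2
top red 1242 [403.6 209.5] [ 490.1 -387.8   47. ] r 49.6 ang -143.5
top red 459 [371.3 206.2] [ 502.5 -290.7   47. ] r 72.9 ang 112.1
top red 160 [371.6 210.7] [ 489. -291.   47.] r 78.9 ang 121.4
top red 138 [409. 210.] [ 488.  -403.7   47. ] r 61.9 ang -132.7
top red 141 [374.9 211.8] [ 485.4 -300.7   47. ] r 72.8 ang 127.8
top red 220 [408.8 212.1] [ 481.8 -402.8   47. ] r 65.6 
[... 623 characters left out ...]
05078)
scene red 27357 [172.9 124.9] [ 533.2 -348.8   47. ] r 10.1 ang 71.5
scene green 48 [162.8 119.2] [ 538.1 -391.7   47. ] r 34.4 ang -76.3
scene disc ((528.3423461914062, -361.99334716796875), 48.756629943847656) ((530.5956420898438, -359.6980895996094), (84.8529052734375, 93.42527770996094), 149.03704833984375)
-120 c2 top [[187.  88.]
 [243. 117.]
 [172.  94.]
 [226. 122.]] c2 scene [[528. 218.]
 [516. 177.]
 [537. 249.]
 [526. 209.]]
-130 c2 top [[190.  83.]
 [240. 122.]
 [175.  89.]
 [223. 127.]] c2 scene [[522. 219.]
 [521. 176.]
 [532. 250.]
 [531. 208.]]
-110 c2 top [[186.  93.]
 [245. 112.]
 [170.  99.]
 [228. 118.]] c2 scene [[533. 217.]
 [511. 179.]
 [542. 248.]
 [521. 210.]]
```

Emit:
arm_command --series '[[[0,-29,-32,0],[0,-30,-33,0],[0,-30,-33,0],[0,0,0,0.15],[0,0,0,0.15],[0,0,0,0.15],[0,0,0,0.15],[0,0,0,0.15],[0,0,0,0.15],[0,0,0,0.15]]]' --jaw 60

```text
t: 27.1
tcp_pos: [0.5304, -0.3535, 0.1459]
tool_rot: [-0.143, 0.693, 0.144, 0.692]
force: [-0.4, -0.4, 0.7]
finger_gap: 0.603
```

Emit:
arm_command --series '[[[0,0,0,0.15],[0,0,0,0.15],[0,0,0,0.15],[0,0,0,0.15],[0,0,0,0.15],[0,0,0,0.15],[0,0,0,0.15],[0,0,0,0],[0,0,0,0]]]'

```text
t: 28.0
tcp_pos: [0.5304, -0.354, 0.146]
tool_rot: [0.22, 0.672, -0.22, 0.672]
force: [-0.6, 0.2, -0.5]
finger_gap: 0.596
```

```bash
python3 plan.py 529.7 -358.6 55 -127
```

```text
t 28.0 tcp [ 530.4 -354.   146. ] yaw -126.28 F [-0.6  0.2 -0.5] Tz [-0.017  0.067 -0.04 ] gap 0.596 q [-0.76  0.61  1.45  0.    1.08 -0.13]
shift tool now [91.  -4.1  2.2] turn 0.013 | after turn y,z -4.1 2.2
```

Emit:
arm_command --series '[[[20,-4,2,0.013],[25,0,0,0],[25,0,0,0],[19,0,0,0],[0,0,0,0],[0,0,0,0]]]'

```text
t: 28.6
tcp_pos: [0.5297, -0.3592, 0.0571]
tool_rot: [0.225, 0.67, -0.225, 0.67]
force: [0.2, 0.7, 0.5]
finger_gap: 0.599
```

Emit:
arm_command --series '[[[0,0,0,0],[0,0,0,0],[0,0,0,0],[0,0,0,0],[0,0,0,0],[0,0,0,0],[0,0,0,0],[0,0,0,0]]]' --jaw 0 --force 40

```text
t: 29.4
tcp_pos: [0.5302, -0.36, 0.0582]
tool_rot: [0.225, 0.669, -0.226, 0.671]
force: [0.5, -0.5, 5.3]
finger_gap: -0.005
```

```bash
python3 plan.py 529.7 -358.6 57 -127
```

```text
t 29.4 tcp [ 530.2 -360.    58.2] yaw -127.24 F [ 0.5 -0.5  5.3] Tz [-0.053 -0.008 -0.02 ] gap -0.005 q [-0.77  0.73  1.5   0.    0.91 -0.12]
shift tool now [ 1.2  0.8 -1.2] turn -0.004 | after turn y,z 0.8 -1.2
```

Emit:
arm_command --series '[[[0,0,0,0.08],[0,0,0,0.1],[0,0,0,0.1],[0,0,0,0.1],[0,0,0,0.1],[0,0,0,0.1],[0,0,0,0.1]]]'

```text
t: 30.1
tcp_pos: [0.5301, -0.3599, 0.0582]
tool_rot: [0.437, 0.555, -0.437, 0.556]
force: [0.3, 0.9, 6.5]
finger_gap: 0.002
```

```bash
python3 plan.py 529.7 -358.6 57 -127
```

```text
t 30.1 tcp [ 530.1 -359.9   58.2] yaw -166.43 F [0.3 0.9 6.5] Tz [ 0.073 -0.024  0.011] gap 0.002 q [-0.77  0.73  1.5   0.    0.91  0.56]
shift tool now [ 1.2 -0.1 -1.3] turn -0.688 | after turn y,z 0.8 -1.1
```

```bash
python3 - <<'E'
from h import *
print(status.sense()['tau'].round(3))
for n,b in(('top',(370,180,412,216)),('scene',(152,108,196,146))):
    for f in(n+'0',None):
        im=cv2.imread(f'pics/{f}.png') if f else grab(n,n+'20')
        u0,v0,u1,v1=b;k=6
        s=cv2.resize(im[v0:v1,u0:u1],None,fx=k,fy=k,interpolation=2).astype(int);B,G,R=s[...,0],s[...,1],s[...,2]
        m=(R-G>40)&(R>120)&(np.abs(G-B)<35)
        nn,l,st,ce=cv2.connectedComponentsWithStats(m.astype(np.uint8))
        for i in range(1,nn):
            uv=(ce[i]+.5)/k-.5+[u0,v0];w=onz(n,[uv],.047)[0]*1000;d=w[:2]-[529.7,-358.6]
            if st[i,4]>15 and np.hypot(*d)<45: print(n,f,st[i,4],uv.round(1),np.hypot(*d).round(1),np.degrees(np.arctan2(d[1],d[0])).round(1))
E
```

```text
[-1.2000e-01 -4.4582e+01 -1.2096e+01 -1.9000e-02 -6.8000e-02 -6.4000e-01]
top top0 205 [400.  201.3] 24.8 -126.0
```

Emit:
arm_command --series '[[[0,0,0,0.13],[0,0,0,0.13],[0,0,0,0.13],[0,0,0,0.13],[0,0,0,0.13],[0,0,0,0.13],[0,0,0,0.13],[0,0,0,0.13],[0,0,0,0.13],[0,0,0,0.13]]]'

```text
t: 31.2
tcp_pos: [0.5302, -0.3598, 0.0582]
tool_rot: [0.685, 0.177, -0.684, 0.178]
force: [0.9, 0.1, 5.3]
finger_gap: 0.004
```

```bash
python3 plan.py; python3 -c "
from h import *
print(status.sense()['tau'].round(3))"
```

```text
t 31.2 tcp [ 530.2 -359.8   58.2] yaw -240.99 F [0.9 0.1 5.3] Tz [ 0.084 -0.049  0.086] gap 0.004 q [-0.77  0.73  1.5   0.    0.91  1.86]
[-2.7600e-01 -4.4674e+01 -1.2019e+01 -8.4000e-02 -9.0000e-03 -8.3900e-01]
```

Emit:
arm_command --series '[[[0,0,0,0],[0,0,0,0],[0,0,0,0],[0,0,0,0],[-30,0,0,0],[-45,0,0,0],[0,45,0,0],[0,45,0,0],[0,45,0,0]]]' --jaw 60

```text
t: 32.1
tcp_pos: [0.5962, -0.4778, 0.1325]
tool_rot: [-0.684, -0.179, 0.684, -0.179]
force: [-0.1, -1.1, -0.4]
finger_gap: 0.601
```

```bash
cat > ptr.py <<'E'
from h import *
def ptr(n,im):
    u0,v0,u1,v1={'top':(370,180,412,216),'scene':(152,108,196,146)}[n];k=6
    s=cv2.resize(im[v0:v1,u0:u1],None,fx=k,fy=k,interpolation=2).astype(int);B,G,R=s[...,0],s[...,1],s[...,2]
    m=(R-G>40)&(R>110)&(np.abs(G-B)<35)
    nn,l,st,ce=cv2.connectedComponentsWithStats(m.astype(np.uint8))
    for i in range(1,nn):
        uv=(ce[i]+.5)/k-.5+[u0,v0];w=onz(n,[uv],.047)[0]*1000;d=w[:2]-[529.7,-358.6]
        if st[i,4]>15 and np.hypot(*d)<45: print(n,st[i,4],uv.round(1),np.hypot(*d).round(1),np.degrees(np.arctan2(d[1],d[0])).round(1))
if __name__=='__main__':
    import time
    t=str(int(time.time()))
    for n in('top','scene'): ptr(n,grab(n,n+t))
    print(t)
E
python3 ptr.py; python3 plan.py
```

```text
1796394539
t 32.2 tcp [ 597.3 -482.8  131. ] yaw -240.84 F [-0.7  0.7 -0.4] Tz [ 0.032  0.021 -0.038] gap 0.599 q [-0.82  0.8   1.09 -0.    1.25  1.81]
```

Emit:
arm_command --series '[[[-10,-40,0,0],[0,-45,0,0],[0,-45,0,0],[0,-45,0,0],[0,-45,0,0],[0,-45,0,0],[0,-15,0,0],[0,0,0,0]]]'

```text
t: 33.0
tcp_pos: [0.4558, -0.2291, 0.1418]
tool_rot: [-0.683, -0.181, 0.685, -0.178]
force: [1.0, 0.2, -0.6]
finger_gap: 0.608
```

```bash
python3 ptr.py; python3 plan.py 529.7 -358.6 58 -241
```

```text
1796394553
t 33.1 tcp [ 459.  -233.3  142.3] yaw -240.66 F [ 0.2 -0.8 -0.2] Tz [-0.05  -0.015  0.067] gap 0.599 q [-0.69  0.47  1.77 -0.    0.9   1.94]
shift tool now [ 84.5 143.8  -0.2] turn 0.006 | after turn y,z 143.9 -1.0
```

```bash
python3 - <<'E'
from h import *
for n,f in(('top','top0'),('top','top1796394553'),('scene','scene0'),('scene','scene1796394553')):
    im=cv2.imread(f'pics/{f}.png').astype(np.float32)
    out=[]
    for r in(20,24,28):
        for a in range(0,360,5):
            k=np.radians(a);uv=proj(n,[[.5297+r/1000*np.cos(k),-.3586+r/1000*np.sin(k),.047]]).astype(np.float32)
            b,g,R=cv2.remap(im,uv[:,None,0],uv[:,None,1],1).ravel()
            out.append((round(R-(g+b)/2),round(g-(R+b)/2),r,a))
    print(f,'red',[(o[0],*o[2:]) for o in sorted(out,reverse=True)[:6]],'green',[(o[1],*o[2:]) for o in sorted(out,key=lambda o:-o[1])[:4]])
E
```

```text
top0 red [(112, 24, 235), (85, 28, 235), (71, 24, 230), (62, 24, 240), (54, 28, 230), (48, 20, 230)] green [(27, 28, 280), (27, 28, 285), (26, 28, 275), (17, 28, 270)]
top1796394553 red [(0, 28, 65), (0, 28, 55), (-1, 28, 60), (-1, 28, 70), (-1, 28, 50), (-2, 20, 330)] green [(4, 24, 205), (4, 28, 150), (3, 20, 185), (3, 20, 190)]
scene0 red [(23, 24, 50), (22, 24, 95), (22, 28, 75), (22, 28, 0), (22, 24, 90), (22, 24, 60)] green [(16, 28, 285), (15, 28, 290), (13, 28, 280), (10, 28, 275)]
scene1796394553 red [(22, 20, 105), (22, 20, 15), (22, 20, 10), (21, 28, 350), (21, 28, 115), (21, 28, 0)] green [(17, 28, 285), (15, 28, 290), (14, 28, 280), (12, 28, 275)]
```

Emit:
arm_command --series '[[[0,-30,-10,0],[0,-30,-10,0],[0,-30,-10,0],[0,-30,-10,0],[0,0,0,0]]]'

```text
t: 33.6
tcp_pos: [0.4337, -0.1064, 0.1418]
tool_rot: [-0.683, -0.18, 0.685, -0.179]
force: [0.2, 0.3, 0.0]
finger_gap: 0.599
```

```bash
cat > pr2.py <<'E'
from h import *
import time
t=str(int(time.time()))
for n in('top','scene'):
    im=grab(n,n+t).astype(np.float32); out=[]
    for r in(18,21,24,27,30):
        for a in range(0,360,5):
            k=np.radians(a);uv=proj(n,[[.5297+r/1000*np.cos(k),-.3586+r/1000*np.sin(k),.047]]).astype(np.float32)
            b,g,R=cv2.remap(im,uv[:,None,0],uv[:,None,1],1).ravel()
            out.append((round(float(R-(g+b)/2)),round(float(g-(R+b)/2)),r,a))
    print(n,t,'red',[(o[0],*o[2:]) for o in sorted(out,reverse=True)[:8]],'green',[(o[1],*o[2:]) for o in sorted(out,key=lambda o:-o[1])[:4]])
E
python3 pr2.py;python3 plan.py
```

```text
top 1796394585 red [(114, 24, 235), (84, 27, 235), (73, 24, 230), (71, 21, 230), (69, 27, 230), (64, 24, 240), (62, 21, 235), (48, 27, 240)] green [(38, 30, 280), (35, 30, 275), (34, 30, 285), (21, 27, 275)]
scene 1796394585 red [(22, 30, 35), (21, 30, 10), (21, 27, 65), (21, 30, 45), (21, 30, 30), (21, 27, 75), (21, 27, 70), (21, 24, 65)] green [(22, 30, 285), (20, 30, 280), (20, 30, 290), (15, 30, 295)]
t 33.7 tcp [ 436.2 -109.8  142.2] yaw -240.65 F [ 0.8  0.  -0.4] Tz [-0.019 -0.002 -0.031] gap 0.6 q [-0.5   0.4   1.93 -0.    0.82  2.13]
```

```bash
python3 plan.py 529.7 -358.6 142 -127
```

```text
t 33.7 tcp [ 436.2 -109.8  142.2] yaw -240.65 F [ 0.8  0.  -0.4] Tz [-0.019 -0.002 -0.031] gap 0.6 q [-0.5   0.4   1.93 -0.    0.82  2.13]
shift tool now [  0.8 262.7  40.5] turn -1.984 | after turn y,z -142.5 224.4
```

Emit:
arm_command --series '[[[0,43,6.5,0],[0,44,7,0],[0,44,7,0],[0,44,7,0],[0,44,7,0],[0,43.5,6,0],[0,0,0,-0.15],[0,0,0,-0.15],[0,0,0,-0.15],[0,0,0,-0.15]]]'

```text
t: 34.7
tcp_pos: [0.5281, -0.3606, 0.1417]
tool_rot: [0.6, 0.374, -0.6, 0.375]
force: [-0.2, 0.6, -0.5]
finger_gap: 0.598
```

Emit:
arm_command --series '[[[0,0,0,-0.15],[0,0,0,-0.15],[0,0,0,-0.15],[0,0,0,-0.15],[0,0,0,-0.15],[0,0,0,-0.15],[0,0,0,-0.15],[0,0,0,-0.15],[0,0,0,-0.15],[0,0,0,-0.03]]]'

```text
t: 35.7
tcp_pos: [0.5281, -0.3601, 0.1419]
tool_rot: [0.226, 0.67, -0.226, 0.67]
force: [-0.0, -0.2, 0.4]
finger_gap: 0.602
```

```bash
python3 plan.py 529.7 -358.6 38 -126
```

```text
t 35.7 tcp [ 528.1 -360.1  141.9] yaw -127.28 F [-0.  -0.2  0.4] Tz [-0.015  0.044  0.009] gap 0.602 q [-0.77  0.62  1.45 -0.    1.07 -0.12]
shift tool now [103.9   2.2   0.2] turn -0.022 | after turn y,z 2.2 0.4
```

Emit:
arm_command --series '[[[25,2,0,-0.02],[30,0,0,0],[25,0,0,0],[14,0,0,0],[10,0,0,0],[0,0,0,0],[0,0,0,0]]]'

```text
t: 36.4
tcp_pos: [0.5297, -0.3567, 0.0388]
tool_rot: [0.219, 0.672, -0.22, 0.673]
force: [-0.4, 0.7, -0.7]
finger_gap: 0.599
```

Emit:
arm_command --series '[[[0,0,0,0],[0,0,0,0],[0,0,0,0],[0,0,0,0],[0,0,0,0],[0,0,0,0],[0,0,0,0],[0,0,0,0]]]' --jaw 0

```text
t: 37.2
tcp_pos: [0.5327, -0.3585, 0.0397]
tool_rot: [0.218, 0.669, -0.22, 0.676]
force: [5.2, -1.8, -1.1]
finger_gap: 0.101
```

```bash
python3 plan.py 529.7 -358.6 38 -126
```

```text
t 37.2 tcp [ 532.7 -358.5   39.7] yaw -126.11 F [ 5.2 -1.8 -1.1] Tz [-0.252 -0.781  0.035] gap 0.101 q [-0.77  0.75  1.51  0.    0.86 -0.14]
shift tool now [ 1.7 -1.9 -2.4] turn -0.002 | after turn y,z -1.9 -2.4
```

Emit:
arm_command --series '[[[0,0,2,0],[0,0,1.5,0],[0,0,0,0],[0,0,0,0]]]'

```text
t: 37.6
tcp_pos: [0.5327, -0.3584, 0.0396]
tool_rot: [0.219, 0.672, -0.219, 0.673]
force: [1.5, -0.1, 5.8]
finger_gap: 0.106
```

Emit:
arm_command --series '[[[0,0,0,0.08],[0,0,0,0.1],[0,0,0,0.1],[0,0,0,0.12],[0,0,0,0.12],[0,0,0,0.12],[0,0,0,0.12],[0,0,0,0.12],[0,0,0,0.12]]]'

```text
t: 38.5
tcp_pos: [0.5333, -0.3596, 0.0397]
tool_rot: [-0.516, -0.482, 0.516, -0.486]
force: [1.5, -2.4, 3.6]
finger_gap: 0.107
```

```bash
python3 plan.py 532.5 -359 38 -126
```

```text
t 38.5 tcp [ 533.3 -359.6   39.7] yaw -183.65 F [ 1.5 -2.4  3.6] Tz [-0.302 -0.178  0.056] gap 0.107 q [-0.77  0.76  1.51 -0.    0.87  0.87]
shift tool now [ 1.6 -0.9 -0.6] turn -1.006 | after turn y,z 0.0 -1.1
```

Emit:
arm_command --series '[[[0,0,0,0.13],[0,0,0,0.13],[0,0,0,0.13],[0,0,0,0.13],[0,0,0,0.13],[0,0,0,0.13],[0,0,0,0.13],[0,0,0,0.13],[0,0,0,0.13],[0,0,0,0]]]'

```text
t: 39.5
tcp_pos: [0.5325, -0.361, 0.0396]
tool_rot: [0.697, 0.118, -0.697, 0.122]
force: [-1.1, -5.0, 3.7]
finger_gap: 0.105
```

Emit:
arm_command --series '[[[0,0,0,0],[0,0,0,0],[0,0,0,0],[-30,0,0,0],[-45,0,0,0],[0,-45,0,0],[0,-45,0,0],[0,-45,0,0],[0,-45,0,0],[0,-45,0,0]]]' --jaw 60

```text
t: 40.5
tcp_pos: [0.4553, -0.1439, 0.1131]
tool_rot: [-0.697, -0.12, 0.697, -0.12]
force: [0.3, 0.4, -0.2]
finger_gap: 0.599
```

```bash
python3 plan.py 532.5 -359 120 -245;python3 pr2.py
```

```text
t 40.5 tcp [ 455.3 -143.9  113.1] yaw -250.44 F [ 0.3  0.4 -0.2] Tz [ 0.004 -0.006  0.015] gap 0.599 q [-0.54  0.48  1.88  0.    0.78  2.26]
shift tool now [ -7.1 228.6  -0.7] turn -0.095 | after turn y,z 227.6 21.0
top 1796394667 red [(62, 24, 115), (58, 21, 115), (57, 18, 115), (57, 18, 110), (53, 24, 110), (50, 27, 110), (47, 21, 110), (38, 21, 120)] green [(30, 30, 275), (23, 30, 270), (21, 30, 280), (14, 27, 270)]
scene 1796394667 red [(58, 18, 115), (56, 21, 115), (54, 18, 120), (53, 21, 120), (51, 18, 110), (49, 21, 110), (48, 18, 125), (45, 21, 125)] green [(22, 30, 285), (21, 30, 280), (20, 30, 290), (14, 30, 275)]
```

Emit:
arm_command --series '[[[-10,45,0,0],[0,46,0,0],[0,46,0,0],[0,46,0,0],[0,46,0,0],[0,0,0,-0.14],[0,0,0,-0.15],[0,0,0,-0.15],[0,0,0,-0.15],[0,0,0,-0.15]]]'

```text
t: 41.6
tcp_pos: [0.533, -0.3618, 0.1226]
tool_rot: [-0.605, -0.366, 0.605, -0.366]
force: [0.0, 0.6, -0.0]
finger_gap: 0.6
```

Emit:
arm_command --series '[[[0,0,0,-0.15],[0,0,0,-0.15],[0,0,0,-0.15],[0,0,0,-0.15],[0,0,0,-0.15],[0,0,0,-0.15],[0,0,0,-0.15],[0,0,0,-0.15],[0,0,0,-0.15],[0,0,0,-0.15]]]'

```text
t: 42.6
tcp_pos: [0.5331, -0.3617, 0.1227]
tool_rot: [0.193, 0.68, -0.193, 0.68]
force: [-0.3, 0.2, -0.2]
finger_gap: 0.595
```

Emit:
arm_command --series '[[[0,0,0,-0.15],[0,0,0,-0.15],[0,0,0,-0.15],[0,0,0,-0.15],[0,0,0,-0.15],[0,0,0,-0.15],[0,0,0,0],[0,0,0,0]]]'

```text
t: 43.4
tcp_pos: [0.5331, -0.3617, 0.1228]
tool_rot: [-0.118, 0.697, 0.119, 0.697]
force: [0.2, -0.3, 0.3]
finger_gap: 0.598
```

```bash
python3 plan.py 532.5 -360 38 -69.5
```

```text
t 43.4 tcp [ 533.1 -361.7  122.8] yaw -70.7 F [ 0.2 -0.3  0.3] Tz [ 0.021 -0.029  0.039] gap 0.598 q [-0.77  0.65  1.45 -0.    1.04 -1.11]
shift tool now [84.8  1.8 -0. ] turn -0.021 | after turn y,z 1.8 0.0
```

Emit:
arm_command --series '[[[25,1.8,0,-0.01],[30,0,0,0],[20,0,0,0],[9,0,0,0],[0,0,0,0],[0,0,0,0]]]'

```text
t: 44.0
tcp_pos: [0.5332, -0.3605, 0.0398]
tool_rot: [-0.123, 0.696, 0.122, 0.697]
force: [0.8, 0.2, 0.3]
finger_gap: 0.6
```

Emit:
arm_command --series '[[[0,0,0,0],[0,0,0,0],[0,0,0,0],[0,0,0,0],[0,0,0,0],[0,0,0,0],[0,0,0,0],[0,0,0,0]]]' --jaw 0

```text
t: 44.8
tcp_pos: [0.5324, -0.3607, 0.0403]
tool_rot: [-0.124, 0.696, 0.123, 0.696]
force: [-2.8, -1.6, 5.4]
finger_gap: 0.103
```

Emit:
arm_command --series '[[[0,0,0,0.1],[0,0,0,0.12],[0,0,0,0.12],[0,0,0,0.12],[0,0,0,0.12],[0,0,0,0.12],[0,0,0,0.12],[0,0,0,0.12],[0,0,0,0.12],[0,0,0,0.12]]]'

```text
t: 45.8
tcp_pos: [0.5311, -0.3605, 0.0403]
tool_rot: [0.286, 0.647, -0.287, 0.646]
force: [-6.7, -0.2, 8.0]
finger_gap: 0.104
```

Emit:
arm_command --series '[[[0,0,0,0.12],[0,0,0,0.12],[0,0,0,0.12],[0,0,0,0.12],[0,0,0,0.12],[0,0,0,0.12],[0,0,0,0.12],[0,0,0,0.12],[0,0,0,0.12],[0,0,0,0]]]'

```text
t: 46.8
tcp_pos: [0.5307, -0.3592, 0.0403]
tool_rot: [-0.577, -0.409, 0.578, -0.407]
force: [-5.4, 1.5, 9.8]
finger_gap: 0.104
```

```bash
python3 plan.py 532.5 -360 38 -250; python3 -c "
from h import *
print(status.sense()['tau'].round(3))"
```

```text
t 46.8 tcp [ 530.7 -359.2   40.3] yaw -199.52 F [-5.4  1.5  9.8] Tz [ 0.133  1.07  -0.04 ] gap 0.104 q [-0.77  0.76  1.51 -0.    0.88  1.14]
shift tool now [2.3 2.  0.1] turn 0.881 | after turn y,z 1.4 -1.4
[  1.593 -44.017 -14.042   0.791  -1.509   0.317]
```

Emit:
arm_command --series '[[[-0.5,0,0,0.1],[0,0,0,0.1],[0,0,0,0.1],[0,0,0,0.1],[0,0,0,0.1],[0,0,0,0.1],[0,0,0,0.1],[0,0,0,0.1],[0,0,0,0.08],[0,0,0,0]]]'

```text
t: 47.8
tcp_pos: [0.5313, -0.3584, 0.0403]
tool_rot: [-0.696, -0.124, 0.697, -0.122]
force: [-5.1, 2.7, 6.5]
finger_gap: 0.105
```

```bash
python3 plan.py 532.5 -360 38 -250; python3 pr2.py
```

```text
t 47.8 tcp [ 531.3 -358.4   40.3] yaw -249.93 F [-5.1  2.7  6.5] Tz [ 0.385  0.681 -0.068] gap 0.105 q [-0.77  0.76  1.51  0.    0.88  2.02]
shift tool now [ 2.3  1.9 -0.5] turn 0.001 | after turn y,z 1.9 -0.5
top 1796394722 red [(-9, 30, 65), (-9, 30, 60), (-9, 27, 65), (-9, 24, 145), (-9, 24, 90), (-9, 30, 85), (-10, 24, 65), (-10, 21, 100)] green [(4, 18, 110), (4, 18, 210), (4, 18, 215), (4, 18, 260)]
scene 1796394722 red [(58, 27, 285), (56, 27, 280), (50, 30, 280), (50, 24, 285), (49, 24, 280), (48, 30, 285), (44, 27, 290), (42, 24, 290)] green [(6, 27, 20), (6, 27, 25), (6, 27, 320), (6, 27, 325)]
```

Emit:
arm_command --series '[[[0,0,0,0.06],[0,0,0,0.06],[0,0,0,0.06],[0,0,0,0]]]'

```text
t: 48.3
tcp_pos: [0.5315, -0.3584, 0.0403]
tool_rot: [-0.704, -0.061, 0.705, -0.059]
force: [-3.8, 2.6, 6.3]
finger_gap: 0.106
```

```bash
python3 plan.py 532.5 -360 38 -260; python3 pr2.py|grep scene; python3 -c "
from h import *
print(status.sense()['tau'].round(3))"
```

```text
t 48.3 tcp [ 531.5 -358.4   40.3] yaw -260.23 F [-3.8  2.6  6.3] Tz [ 0.43   0.566 -0.021] gap 0.106 q [-0.77  0.76  1.51  0.    0.88  2.2 ]
shift tool now [ 2.3  1.8 -0.7] turn -0.004 | after turn y,z 1.8 -0.7
scene 1796394734 red [(22, 21, 320), (22, 21, 315), (21, 21, 350), (21, 30, 10), (21, 21, 5), (21, 21, 325), (21, 21, 310), (20, 27, 340)] green [(19, 30, 285), (19, 30, 290), (16, 30, 280), (15, 30, 295)]
[-3.3600e-01 -4.5524e+01 -1.3990e+01  6.6000e-02 -1.2330e+00 -1.5000e-02]
```

Emit:
arm_command --series '[[[0,0,0,0.05],[0,0,0,0.05],[0,0,0,0]]]'

```text
t: 48.7
tcp_pos: [0.5317, -0.3584, 0.0403]
tool_rot: [-0.706, -0.027, 0.708, -0.025]
force: [-2.5, 3.3, 6.0]
finger_gap: 0.109
```

```bash
python3 plan.py 532.5 -360 38 -266; python3 pr2.py|grep scene; python3 -c "
from h import *
print(status.sense()['tau'].round(3))"
```

```text
t 48.7 tcp [ 531.7 -358.4   40.3] yaw -265.77 F [-2.5  3.3  6. ] Tz [0.528 0.505 0.674] gap 0.109 q [-0.77  0.76  1.51 -0.    0.88  2.3 ]
shift tool now [ 2.3  1.7 -0.7] turn 0.004 | after turn y,z 1.7 -0.7
scene 1796394751 red [(22, 21, 320), (22, 21, 315), (21, 21, 350), (21, 30, 345), (21, 21, 325), (21, 21, 5), (21, 21, 310), (20, 24, 5)] green [(19, 30, 285), (17, 30, 290), (16, 30, 280), (13, 30, 295)]
[ -1.267 -45.596 -13.91    0.345  -1.191   0.639]
```

Emit:
arm_command --series '[[[0,0,0,0.02],[0,0,0,0]]]'

```text
t: 49.0
tcp_pos: [0.5317, -0.3584, 0.0403]
tool_rot: [-0.706, -0.02, 0.708, -0.019]
force: [-2.0, 3.0, 6.1]
finger_gap: 0.103
```

Emit:
arm_command --series '[[[0,0,0,0],[0,0,0,0],[0,0,0,0],[-30,0,0,0],[-45,0,0,0],[0,-45,0,0],[0,-45,0,0],[0,-45,0,0],[0,-45,0,0],[0,-45,0,0]]]' --jaw 60

```text
t: 50.0
tcp_pos: [0.5211, -0.1339, 0.1147]
tool_rot: [0.707, 0.018, -0.707, 0.018]
force: [1.2, 0.7, -0.1]
finger_gap: 0.597
```

```bash
python3 plan.py;python3 pr2.py; python3 - <<'E'
from h import *
import glob
f=sorted(glob.glob('pics/top17*'))[-1];t=cv2.imread(f);s=cv2.imread(sorted(glob.glob('pics/scene17*'))[-1])
r=lambda q,w,h:cv2.resize(q,(w,h),interpolation=2)
cv2.imwrite('pics/c14.png',np.vstack([np.hstack([r(t[120:190,205:345],560,280),r(t[180:216,372:412],240,280)]),np.hstack([r(s[180:290,150:290],400,314),r(s[100:150,145:200],400,314)])]))
E
```

```text
t 50.0 tcp [ 521.1 -133.9  114.7] yaw -267.12 F [ 1.2  0.7 -0.1] Tz [ 0.005 -0.022  0.016] gap 0.597 q [-0.46  0.54  1.74  0.    0.87  2.63]
top 1796394772 red [(11, 21, 110), (11, 18, 110), (11, 24, 275), (11, 27, 280), (10, 24, 110), (10, 21, 115), (10, 21, 105), (10, 18, 115)] green [(14, 30, 290), (13, 30, 270), (12, 30, 275), (9, 30, 285)]
scene 1796394772 red [(45, 30, 270), (45, 27, 270), (42, 27, 275), (41, 24, 270), (40, 24, 275), (38, 30, 275), (38, 30, 265), (36, 21, 275)] green [(19, 30, 290), (17, 30, 285), (14, 30, 295), (10, 27, 290)]
```

View pics/c14.png

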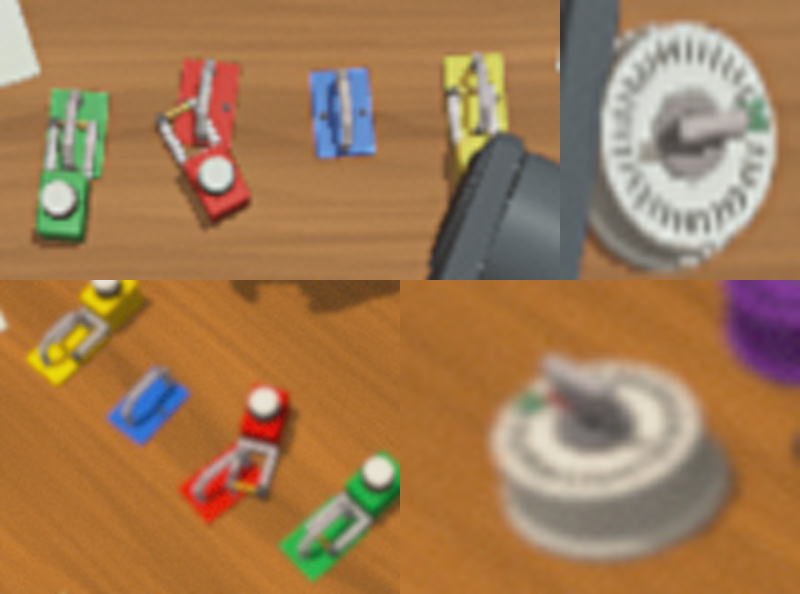

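```bash
python3 - <<'E'
from h import *
f=lambda x,y:((x+.5)/4+204.5,(y+.5)/4+119.5)
print('cap',onz('top',[f(216,173)],.06)*1000)
print('hinge,gate end',onz('top',[f(162,120),f(192,102)],.013)*1000)
g=lambda x,y:((x+.5)/400*140+149.5,(y-280+.5)/314*110+179.5)
print('scene cap',onz('scene',[g(264,402)],.06)*1000,'hinge',onz('scene',[g(262,490)],.013)*1000,'gate other',onz('scene',[g(232,487)],.013)*1000)
# unclipped reference: cap offset from block centre (red at start)
print('ring foot px top/scene in c14', (proj('top',[[.6824,.0572,.006]])-[204.5,119.5])*4, (proj('scene',[[.6824,.0572,.006]])-[149.5,179.5])*[400/140,314/110]+[0,280])
E
```

```text
cap [[641.91656309  45.22692381  60.        ]]
hinge,gate end [[695.8804545   88.11682255  13.        ]
 [709.86133017  63.98186266  13.        ]]
scene cap [[644.09418384  47.16293029  60.        ]] hinge [[695.27973289  88.48217252  13.        ]] gate other [[711.07603131  65.95771626  13.        ]]
ring foot px top/scene in c14 [[202.07862983 138.03633306]] [[247.36748891 462.39268879]]
```

```bash
python3 -c "
from station import ticket,status
print(ticket.sign_off(), status.sense()['t'], status.sense()['force'])"
```

```text
the job is handed in; nothing more can be done
the job is handed in; nothing more can be done
```

I pushed the red, yellow and green caddies onto the rings of their own colour (no blue caddy was on the table). I then wound the white timer's key clockwise in two part turns, about 2.2 and 3.4 rad. I handed the job in at about 50 s.

**Clips:** Before I wound the key, both camera views showed all three hooks round their bars, with the gates shut and the caddies upright. The gate of the yellow caddy is hard to see against its own plate. I confirmed it by comparing pixels with the first picture, which put a shut gate at the same distance from the ring as the red and green ones.

**Key:** The turning torque jumped from about 0 to 0.67 N m at the end, which I take as the stop. The last pictures put the pointer at or near the green marks. The scene view alone reads it 15–20° short of them; I put that down to the pointer's height above the dial, which I did not measure. The top view was partly hidden by the arm.

**What went wrong or disagreed:**
- **Red caddy turned:** In the last picture it had swung about 35° round its ring, apparently from the announced knock. It still stands upright with its gate shut. I measured the bar about 3 mm ahead of the hook point and 7 to 8 mm to its −y side, against the arm, so I left it as it was.
- **Fingertips too high:** They sat about 28 mm higher than I took from the tool data. The first grip on the yellow caddy therefore caught the vial, so I set it down and gripped lower. The first try at the key closed above the wing and turned nothing.
- **Bystanders:** I did not measure the beaker, dropper bottle and swab pot again at the end. The arm did not grip or handle any of them.

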